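Fetch the old bottle from the lower layer and repack the case

ROBOT

A 6-joint arm with a two-finger parallel gripper is mounted at the origin on the work surface. World frame = base frame: x ahead of the robot, y to its left, z up, the work surface at z = 0. Lengths are in m, angles in degrees, forces in N, time in s.
With the tool pointing down it reaches from about 0.3 to 0.75 m from the base axis. Payload 8.5 kg.
Tool frame: the origin (TCP) lies at the very end of the fingers, on their centre line; the grasp point (between the pads) lies 19 mm behind it (env.tcp_to_grasp is the distance from the TCP to the grasp point, in m); z points along the fingers, y is the line along which they close (so a half turn about z gives the same grasp; the last joint's range is limited). The gripper opens to 85 mm and grips with 20 to 120 N. Pads are 22 mm wide; open, the fingers measure 114 mm over their backs; the gripper's body (76 mm by 85 mm) begins 54 mm behind the grasp point. The pads swing forward as they close: fully open they stand 13 mm farther back than shut.
Start: joints at [59.628, 21.807, 74.336, -0, 83.858, -12.336], TCP at [0.17, 0.523, 0.231] pointing down, gripper open.
Joint ranges: [-178.18, 178.18], [-50.72, 133.34], [12.68, 142.11], [-81.47, 261.47], [9.98, 163.14], [-165.26, 165.26]. Speed limits (degrees/s): [136.94, 136.94, 180, 180, 180, 180].

INTERFACE

Orientations are given as a 3x3 rotation matrix whose columns are the frame's x, y, z axes.
In Python, from rig import status, get_image, env gives the robot as it stands.
- The arm moves only by the shell command python3 -m handwheel 'ROWS' [FORCE]. ROWS is text: rows parted by semicolons, each of 7 numbers parted by spaces: the shift along the world's x, y, z in cm, then the turn, a rotation vector about the world's x, y, z in degrees, then the opening, from 0 (shut) to 1 (fully open). In form: dx dy dz wx wy wz gripper; .... A call has 1 to 8 rows; each row is the pose to reach, as a shift and turn from the pose commanded when the call began; what a row does not reach only later rows make up. A row lasts 1/12 s, in which the tool goes at most 41.7 mm and 7.16 degrees, less where a joint would pass 70% of its speed; a pose out of reach is approached as far as the arm can. A call with a gripper value outside its range is refused whole. The fingers move at their own pace and stop on an object; FORCE is the grip in N (left out, the last holds). Time passes only in rows, so rows that repeat a pose let the fingers close. It gives the time, the measured TCP pose, the force, the opening and the grip force at its end, in the units of the state.
- status.observe(): the state, without advancing time (a new reading comes with each control period).
- get_image(name): name is "scene" or "top" or "wrist"; returns a dict with "color" (420x560x3 uint8, red, green, blue), "vertical_fov" (degrees; the focal length in pixels is half the picture's height over the tangent of half this angle, whatever the lens; pixels are square), "cx", "cy" (the principal point, pixels), "xyz" and "orientation" of the camera in the world. Camera axes: x right, y down, z forward; pixel columns grow to the right and rows downward; lengths in m; the calibration is good to about 2 mm. The wrist camera is an equidistant fisheye: a pixel r from the principal point sees the ray r / f radians off the axis. A picture is of the moment at which its call begins. There is no depth.
- env.close_job(): hands the job in; it is judged then, once.
The state is a dict: "time_s": time; "q": joint angles; "qvel": joint speeds; "joint_efforts": joint torques, N m; "position": TCP position; "tool_rot": TCP orientation; "ft_force": force on the tool from outside, world axes, zero at the start; "wrist_torque": the same for the moment, N m; "grip_width": finger opening in m; "gripper_force": force on a finger pad.
Only numpy, scipy, OpenCV 4.12 (cv2) and the standard library are available. Lean on these libraries where they do the work, as an engineer would, in place of code of your own. Each camera call takes 0.05 s, during which the arm holds its last target. There are 200 camera calls.

TASK

The long slender bottle in the lower layer of the wooden case is to be served: lay the two upper bottles aside on the two-place bench rest, lift the wooden tray out onto the cork mat, and lay the slender bottle in the serving cradle with its neck in the narrow notch, keeping it lying level all the way. Then put the tray back in its notches, and both upper bottles back on it, each in the place it came from and the same way round. Lay everything down without dropping it, and leave the small bottle where it lies.

Things in the scene. Friction and masses are not known exactly. Their poses are not given: they have to be found in the camera images.
- case: Open pine case, fixed, 304 x 244 mm; sides (y +-116) 46 high; ends (x +-146, 12 thick) 92 high with notches 28 wide (floor z 84) at y +-74 for the tray's rails. Origin: centre of underside. Berths at y +-46. Upper layer (on tray): bottle origins at x -30, z 125, mouths to +x. Lower layer, in the case's own slats: origins at x +30, z 45, mouths to -x. Any bottle may be in either berth of its layer.
- tray: Free plywood tray, 0.5 kg. Two rails along x (y +-74, 12 wide, 16 high, x -150 to +170), slats 160 long (y) at x -65 (wide scallops) and +65 (narrow, 39 high), between these a middle rail at y 0, 18 wide, 16 high: grip it at the origin across y. Origin on underside level. In the case it lies at case x -10, y 0, z 84 mm, same axes, 8 mm play in y. Bottles on it: x -20, y +-46, z 41, mouths to +x.
- claret: Half-size claret bottle, dark glass, about 0.72 kg, lying in the upper layer: 240 mm long, straight body 62 across, square high shoulders, neck 28. Origin on the axis at the balance point (grip here); x points to the mouth; it may be rolled about x. Base at x -88, body straight to x +47, neck from x +80, mouth at x +152.
- burgundy: Half-size burgundy bottle, dark glass, about 0.72 kg, lying in the upper layer: 240 mm long, body 62 across, long sloping shoulders, neck 28. Origin on the axis at the balance point (grip here); x points to the mouth; it may be rolled about x. Base at x -90, body straight to x +8, neck from x +80, mouth at x +150.
- flute: The bottle to fetch: slender half bottle, dark glass, about 0.68 kg, the longer one in the lower layer: 255 mm long, body 58 across sloping very gradually to a neck of 28. Origin on the axis at the balance point (grip here); x points to the mouth; it may be rolled about x. Base at x -98, body straight to x -8, 55 across at x +11, neck from x +80, mouth at x +157.
- small: Short squat bottle, dark glass, about 0.42 kg, in the other berth of the lower layer; stays there. 190 mm long, body 58 across, neck 28. Origin on the axis at the balance point (grip here); x points to the mouth; it may be rolled about x. Base at x -65, body straight to x +17, neck from x +49, mouth at x +125.
- rest: Wooden bench rest for two bottles, fixed, origin: centre of underside. Slats 14 thick, 170 long (y) at x -65 (wide scallops for bodies) and x +65 (narrow, for necks), up to 45 mm high, joined by rails 10 high at y 0, +-78. A bottle lies in it with its origin at x -20, y +46 or -46, z 47 and its mouth to +x; either bottle may take either place.
- mat: Cork mat, fixed on the bench, 320 (x) x 175 (y) x 4 mm; origin: centre of underside. The tray is parked on its middle, its long rails along the mat's long side, since other things stand close beside it.
- cradle: Serving cradle of light wood and steel, fixed: base board 90 wide, 8 thick, x -165 to +85; body slat at x -65 (34 high), neck notch at x +65 (45 high), brass loop 76 high at x -162 behind the bottle's base. Origin: underside, midway between slats. The slender bottle's origin belongs at x -20, y 0, z 47 mm, mouth to +x, which points towards the robot, as the bottle already does in the case.
Things that resemble listed ones, but are neither listed nor needed, are in the scene too. Leave any orange look-alike of the burgundy alone.

How it is judged (in metres and radians):
On the way, in this order (a step that is already met when the one before it is completed fails the run):
1. both upper bottles lie released on the bench rest (x of claret in the frame of rest between -0.065 and 0.025 m and y of claret in the frame of rest between -0.062 and 0.062 m and z of claret in the frame of rest between 0.039 and 0.055 m and linear speed of each of claret, burgundy below 0.02 m/s and contact force between the fingers and claret below 0.5 N and x of burgundy in the frame of rest between -0.065 and 0.025 m and y of burgundy in the frame of rest between -0.062 and 0.062 m and z of burgundy in the frame of rest between 0.039 and 0.055 m and contact force between the fingers and burgundy below 0.5 N), for 0.2 s.
2. the tray lies released on the cork mat (horizontal distance between tray and mat below 0.045 m and z of tray in the frame of mat below 0.009 m and angle between tray's own z axis and vertical below 0.08 rad and linear speed of tray below 0.02 m/s and contact force between the fingers and tray below 0.5 N), for 0.2 s.
3. the slender bottle lies released in the cradle, neck in the narrow notch (x of flute in the frame of cradle between -0.035 and -0.005 m and y of flute in the frame of cradle between -0.01 and 0.01 m and z of flute in the frame of cradle between 0.041 and 0.053 m and angle between the x axis of flute and the x axis of cradle, either way round below 0.1 rad and linear speed of flute below 0.02 m/s and contact force between the fingers and flute below 0.5 N), for 0.2 s.
4. the tray is back in the notches of the case, released (distance of tray from where it was at the start of the episode below 0.012 m and angle between the x axis of tray and the x axis of case, either way round below 0.1 rad and linear speed of tray below 0.02 m/s and contact force between the fingers and tray below 0.5 N), for 0.2 s.
At the end, for the whole second after the job is handed in: Slender bottle in the cradle (15 mm lengthwise, 10 sideways, 6 in height, 0.1 rad); tray within 12 mm and each upper bottle within 15 mm of where it started, 0.1 rad in line; small bottle moved under 12 mm; all released and at rest (all of step 3 and all of step 4 and distance of each of claret, burgundy from where it was at the start of the episode below 0.015 m and angle between the x axis of each of claret, burgundy and the x axis of case, either way round below 0.1 rad and linear speed of each of claret, burgundy below 0.02 m/s and contact force between the fingers and claret below 0.5 N and contact force between the fingers and burgundy below 0.5 N and distance of small from where it was at the start of the episode below 0.012 m); the robot touches nothing.
It fails at once if the slender bottle is tipped more than about 20 degrees from level (angle between flute's own x axis and vertical below 1.22 rad or angle between flute's own x axis and vertical above 1.92 rad).
It fails at once if a bottle or the tray is dropped (falls freely by about 2 cm or more) ((linear speed of flute above 0.6 m/s and contact force between each of the fingers, anything else and flute below 0.1 N) or (linear speed of claret above 0.6 m/s and contact force between each of the fingers, anything else and claret below 0.1 N) or (linear speed of burgundy above 0.6 m/s and contact force between each of the fingers, anything else and burgundy below 0.1 N) or (linear speed of tray above 0.6 m/s and contact force between each of the fingers, anything else and tray below 0.1 N)).
It also fails if it takes over 144 s, if anything falls off the work surface, if the arm or the gripper's body presses on something with over 40 N, if the wrist force passes 120 N, or if a joint passes its speed limit or range.

## Working session

There is one attempt and no reset: what is moved stays moved. The work goes in short steps, Python scripts to look and compute and a shell command to move; the robot and the scene stay as the last step left them, time stands still between calls to the robot, and variables do not carry over. Pictures are saved under pics/ and viewed, at most 14 in all, crops included, and the job is handed in when it is done.

```bash
ls; mkdir -p pics; cat > h.py <<'E'
import numpy as np, cv2
from rig import status, get_image, env
def snap(name,fn):
    im=get_image(name); cv2.imwrite('pics/'+fn,im['color'][:,:,::-1]); 
    np.save('pics/'+fn+'.npy',im,allow_pickle=True); return im
def load(fn): return np.load('pics/'+fn+'.npy',allow_pickle=True).item()
def ray(im,u,v,fish=False):
    H=im['color'].shape[0]; f=H/2/np.tan(np.radians(im['vertical_fov'])/2)
    x=(u-im['cx']);y=(v-im['cy'])
    if fish:
        r=np.hypot(x,y);t=r/f; d=np.array([x/r*np.sin(t),y/r*np.sin(t),np.cos(t)]) if r>0 else np.array([0,0,1.])
    else: d=np.array([x/f,y/f,1.])
    return np.array(im['xyz']),np.array(im['orientation'])@(d/np.linalg.norm(d))
def onz(im,u,v,z,fish=False):
    o,d=ray(im,u,v,fish); return o+d*(z-o[2])/d[2]
def proj(im,p,fish=False):
    H=im['color'].shape[0]; f=H/2/np.tan(np.radians(im['vertical_fov'])/2)
    c=np.array(im['orientation']).T@(np.array(p)-np.array(im['xyz']))
    if fish:
        r=np.hypot(c[0],c[1]);t=np.arctan2(r,c[2]);return im['cx']+f*t*c[0]/r,im['cy']+f*t*c[1]/r
    return im['cx']+f*c[0]/c[2],im['cy']+f*c[1]/c[2]
def two(a,b):
    (o1,d1),(o2,d2)=a,b
    s=np.linalg.lstsq(np.c_[d1,-d2],o2-o1,rcond=None)[0]
    p,q=o1+d1*s[0],o2+d2*s[1]; return (p+q)/2,np.linalg.norm(p-q)
E
python3 - <<'E'
from h import *
for n in ['scene','top','wrist']:
    im=snap(n,n+'0.png'); print(n,im['vertical_fov'],im['cx'],im['cy'],np.round(im['xyz'],3),np.round(im['orientation'],3).tolist())
s=status.observe(); print(s['position'],np.round(s['tool_rot'],3).tolist(),s['grip_width'])
a=cv2.imread('pics/top0.png');cv2.imwrite('pics/top0b.png',cv2.resize(a,(800,600),interpolation=cv2.INTER_CUBIC))
a=cv2.imread('pics/scene0.png');cv2.imwrite('pics/scene0b.png',cv2.resize(a,(800,600),interpolation=cv2.INTER_CUBIC))
E
```

```text
pics
scene 56.24627991552672 277.3041207326564 215.22643443358808 [1.005 0.114 0.814] [[-0.195, 0.728, -0.657], [0.981, 0.144, -0.132], [-0.001, -0.67, -0.742]]
top 52.19192590576249 282.85671370759957 206.42476542112217 [0.164 0.013 1.324] [[0.056, -0.978, 0.203], [-0.998, -0.055, 0.008], [0.003, -0.203, -0.979]]
wrist 65.70646984690485 284.25591309470656 208.42249757692878 [0.096 0.547 0.374] [[0.31, 0.906, 0.287], [0.951, -0.296, -0.094], [-0.001, 0.302, -0.953]]
[0.17018924 0.52278335 0.23086265] [[-0.951, 0.31, -0.001], [0.31, 0.951, -0.001], [0.0, -0.001, -1.0]] 0.08573651938402542
```

View pics/top0b.png

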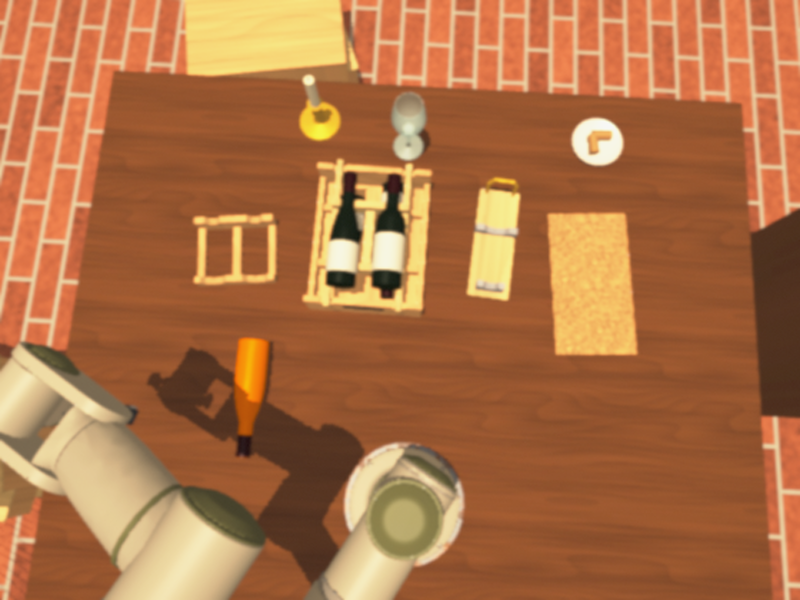

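View pics/scene0b.png

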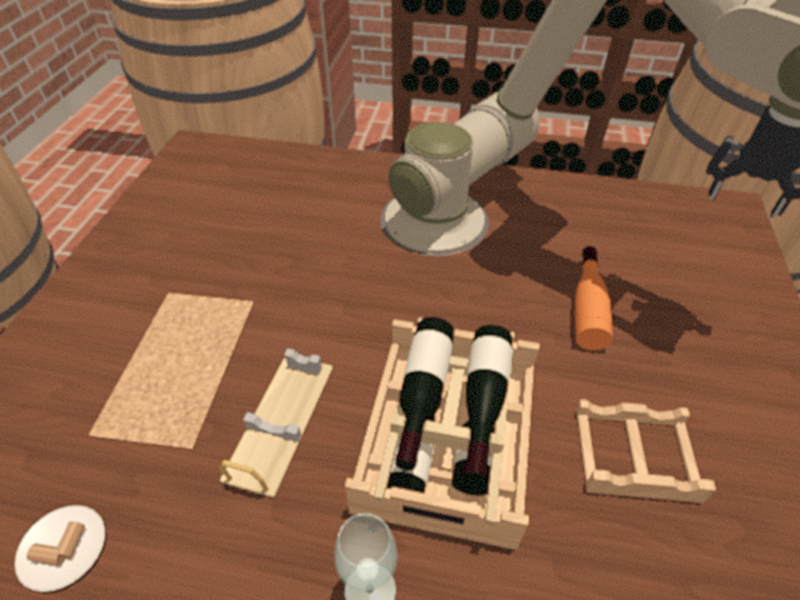

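The top view shows the case at (368,240) with both dark bottles mouths up (+x). The rest is at (235,250), the cradle at (494,240) with its notch towards the robot, and the mat at (592,284). The orange decoy is at (252,395). The scene view shows the same things from the far side.

```bash
python3 - <<'E'
from h import *
T=load('top0.png');S=load('scene0.png');k=.7
P={'case':[((318,166),(527,517)),((431,172),(350,482)),((305,300),(538,345)),((423,310),(393,322))],
'rest':[((196,220),(711,490)),((273,217),(587,492)),((196,281),(688,410)),((274,280),(579,405))],
'mat':[((547,213),(192,445)),((626,213),(93,435)),((556,355),(253,299)),((637,354),(168,293))],
'cradle base':[((484,188),(268,493)),((520,190),(223,480)),((468,296),(332,364)),((509,300),(290,350))]}
for n,l in P.items():
    q=[]
    for a,b in l:
        p,e=two(ray(T,*(np.array(a)*k)),ray(S,*(np.array(b)*k))); q.append(p); print(n,np.round(p*1000),'gap',round(e*1000,1))
    q=np.array(q);d=q[0]+q[1]-q[2]-q[3]; print('  centre',np.round(q.mean(0)*1000),'yaw',round(np.degrees(np.arctan2(d[1],d[0])),1))
# bottle labels (white) centroid, axis in top view
hsv=cv2.cvtColor(T['color'],cv2.COLOR_RGB2HSV)
m=((hsv[...,2]<75)).astype(np.uint8)
m[:, :220]=0;m[:,300:]=0;m[:110]=0;m[215:]=0
n,lab,st,ce=cv2.connectedComponentsWithStats(m)
for i in range(1,n):
    if st[i,4]>150: print('dark',st[i],ce[i])
w=((hsv[...,1]<60)&(hsv[...,2]>170)).astype(np.uint8);w[:, :220]=0;w[:,300:]=0;w[:140]=0;w[215:]=0
n,lab,st,ce=cv2.connectedComponentsWithStats(w)
for i in range(1,n):
    if st[i,4]>80:
        print('label',st[i],ce[i],np.round(onz(T,*ce[i],.156)*1000))
E
```

```text
case [691. 224.  91.] gap 0.9
case [690. -16.  91.] gap 6.8
case [398. 228.  87.] gap 4.5
case [391. -16.  82.] gap 3.4
  centre [542. 105.  88.] yaw -0.5
rest [574. 492.  32.] gap 1.6
rest [599. 326.   6.] gap 5.1
rest [438. 478.  29.] gap 5.8
rest [452. 311.  15.] gap 2.2
  centre [516. 402.  21.] yaw 5.7
mat [ 643. -288.    9.] gap 0.3
mat [ 654. -465.   -1.] gap 10.5
mat [ 323. -310.    6.] gap 1.2
mat [ 335. -486.    0.] gap 1.9
  centre [ 488. -387.    4.] yaw 3.9
cradle base [ 694. -144.    9.] gap 1.2
cradle base [ 690. -220.   13.] gap 10.2
cradle base [ 442. -116.    3.] gap 1.7
cradle base [ 435. -200.   14.] gap 10.8
  centre [ 565. -170.    9.] yaw -5.4
dark [232 121  21  48 493] [242.98377282 148.7505071 ]
dark [264 123  19  40 430] [273.9627907 144.8744186]
dark [229 190  19  11 178] [238.19662921 195.24719101]
dark [261 190  19  18 250] [270.192 196.828]
label [262 163  18  25 398] [270.70603015 175.30904523] [493.  62. 156.]
label [230 169  17  20 306] [238.05882353 178.32352941] [479. 153. 156.]
```

```bash
python3 -m handwheel '2.4 -3 1 0 0 1.5 1;5 -6 2.5 0 0 3 1;8 -9 4 0 0 5 1;10 -12 5 0 0 6 1;13 -15 6 0 0 8 1;15 -18 7 0 0 9 1;17 -21 8 0 0 9 1;17 -21 8 0 0 9 1' 80
python3 -m handwheel '2.4 -3 1 0 0 1.5 1;5 -6 2.5 0 0 3 1;8 -9 4 0 0 5 1;10 -12 5 0 0 6 1;13 -15 6 0 0 8 1;15 -18 7 0 0 9 1;17 -21 8 0 0 9 1;17 -21 8 0 0 9 1' 80
python3 - <<'E'
from h import *
im=snap('wrist','w1.png')
a=cv2.imread('pics/w1.png');cv2.imwrite('pics/w1b.png',cv2.resize(a,(800,600),interpolation=cv2.INTER_CUBIC))
print(env.tcp_to_grasp,np.round(im['xyz'],3),np.round(im['orientation'],3).tolist())
E
```

```text
time_s: 0.82
position: [0.3436, 0.3093, 0.3128]
tool_rot: [[-0.987, 0.163, 0.003], [0.163, 0.987, -0.0], [-0.003, 0.0, -1.0]]
ft_force: [0.2, 0.6, -0.2]
grip_width: 0.0854
gripper_force: 0.0
time_s: 1.48
position: [0.5133, 0.0988, 0.3913]
tool_rot: [[-1.0, 0.006, 0.001], [0.006, 1.0, -0.001], [-0.001, -0.001, -1.0]]
ft_force: [0.5, 0.4, -0.4]
grip_width: 0.0853
gripper_force: 0.0
0.0187 [0.435 0.1   0.534] [[0.006, 0.953, 0.303], [1.0, -0.006, -0.002], [-0.0, 0.303, -0.953]]
```

View pics/w1b.png

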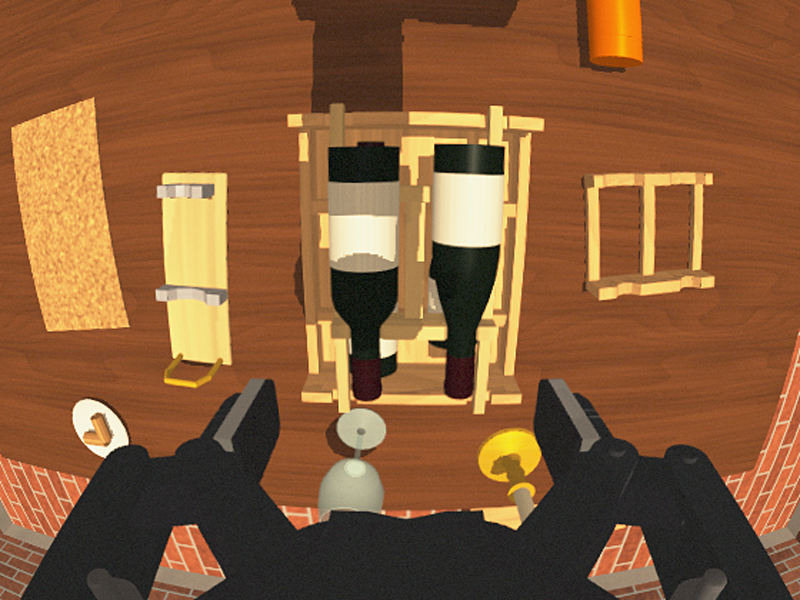

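The wrist view shows the claret on the left (-y, body at (364,205), mouth (367,398)) and the burgundy on the right (base row 145, mouth (459,398)). The rest spans (585–714, 175–297) and the cradle lies around (197,265). Next I magnify the rest to see which slat is the wide one.

```bash
python3 - <<'E'
from h import *
W=load('w1.png');T=load('top0.png');S=load('scene0.png');k=.7
g=lambda u,v,z:np.round(onz(W,u*k,v*k,z,True)*1000)
print('claret base',g(364,145,.15),'mouth',g(367,399,.125),'burg base',g(469,145,.15),'mouth',g(459,399,.125))
print('sides claret',g(329,200,.125),g(399,200,.125),'burg',g(433,200,.125),g(504,200,.125))
for n,z,l in [('rest',.045,[(585,177),(713,177),(588,292),(714,283)]),('cradle',.008,[(163,173),(226,173),(170,362),(231,363)]),('slat',.045,[(157,187),(214,187)]),('slat',.034,[(157,292),(226,292)]),('mat',.004,[(11,128),(95,98),(48,331),(129,327)]),('case',.092,[(288,121),(544,124),(303,396),(521,397)])]:
    print(n,[g(u,v,z)[:2].tolist() for u,v in l])
for a,b in [((585,177),(274,280)),((713,177),(196,281)),((163,173),(509,300)),((226,173),(468,296)),((469,145),(342,287))]:
    p,e=two(ray(W,a[0]*k,a[1]*k,True),ray(T,b[0]*k,b[1]*k)); print('2view',np.round(p*1000),round(e*1000,1))
a=cv2.imread('pics/w1.png')[110:220,400:510];b=cv2.imread('pics/scene0.png')[270:360,395:505]
r=lambda x,w,h:cv2.resize(x,(w,h),interpolation=cv2.INTER_CUBIC)
cv2.imwrite('pics/c1.png',np.hstack([r(a,400,400),r(b,400,400)]))
E
```

```text
claret base [427.  65. 150.] mouth [673.  58. 125.] burg base [427. 151. 150.] mouth [674. 152. 125.]
sides claret [474.  31. 125.] [476.  93. 125.] burg [476. 123. 125.] [475. 187. 125.]
rest [[454.0, 295.0], [439.0, 473.0], [585.0, 310.0], [574.0, 495.0]]
cradle [[440.0, -199.0], [448.0, -112.0], [694.0, -228.0], [692.0, -133.0]]
slat [[455.0, -188.0], [461.0, -113.0]]
slat [[585.0, -212.0], [586.0, -115.0]]
mat [[338.0, -482.0], [328.0, -307.0], [655.0, -460.0], [645.0, -289.0]]
case [[399.0, -13.0], [402.0, 232.0], [690.0, -16.0], [693.0, 226.0]]
2view [455. 314.  -2.] 0.2
2view [437. 472.  43.] 6.1
2view [ 441. -209.   -9.] 0.9
2view [ 447. -119.  -11.] 2.9
2view [426. 154. 105.] 6.9
```

View pics/c1.png

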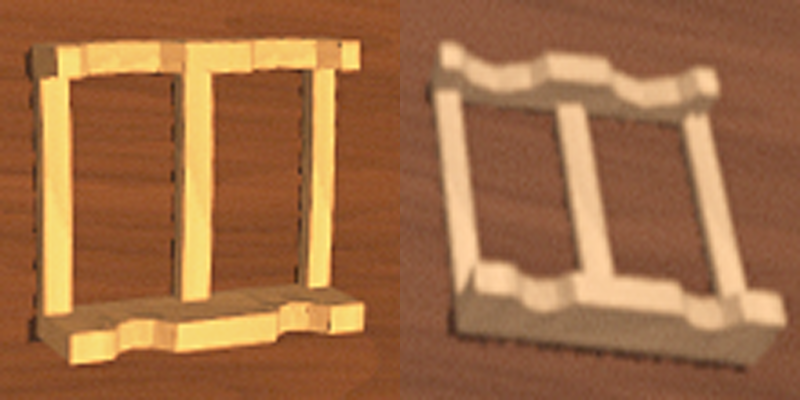

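The rest's wide scallops are on the robot side and its narrow ones at +x, so the bottles go over without turning. The measured widths of 62–64 mm and the 93 mm spacing match the 125 mm axis height. I'll pick the burgundy at (516,153).

```bash
python3 -m handwheel '0 3 -2 0 0 0 1;.3 5.4 -4 0 0 0 1;.3 5.4 -8 0 0 0 1;.3 5.4 -12 0 0 0 1;.3 5.4 -16 0 0 0 1;.3 5.4 -18 0 0 0 1;.3 5.4 -20 0 0 0 1;.3 5.4 -20 0 0 0 1' 80
python3 -m handwheel '0 0 -2 0 0 0 1;0 0 -4 0 0 0 1;0 0 -6 0 0 0 1;0 0 -8 0 0 0 1;0 0 -8.7 0 0 0 1;0 0 -8.7 0 0 0 1' 80
python3 - <<'E'
from h import *
im=snap('wrist','w2.png')
a=cv2.imread('pics/w2.png');cv2.imwrite('pics/w2b.png',a)
E
```

```text
time_s: 2.2
position: [0.5107, 0.158, 0.1875]
tool_rot: [[-1.0, -0.001, -0.008], [-0.001, 1.0, -0.0], [0.008, -0.0, -1.0]]
ft_force: [0.4, 0.2, -0.4]
grip_width: 0.0857
gripper_force: 0.0
time_s: 2.7
position: [0.5127, 0.1575, 0.1039]
tool_rot: [[-1.0, 0.0, -0.002], [0.0, 1.0, -0.0], [0.002, -0.0, -1.0]]
ft_force: [-0.4, 0.2, -0.2]
grip_width: 0.0855
gripper_force: 0.0
```

View pics/w2b.png

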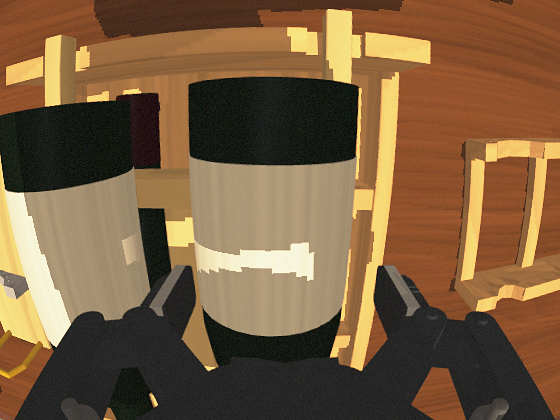

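The fingers straddle the burgundy. Their centre is at about column 286 and the bottle's at about 274, so I shift -4 mm in y and close.

```bash
python3 -m handwheel '.4 -.4 0 0 0 0 1;.4 -.4 0 0 0 0 1;.4 -.4 0 0 0 0 1;.4 -.4 0 0 0 0 .6;.4 -.4 0 0 0 0 .3;.4 -.4 0 0 0 0 .3;.4 -.4 0 0 0 0 .3;.4 -.4 0 0 0 0 .3' 80
python3 -m handwheel '0 0 0 0 0 0 0.3;0 0 0 0 0 0 .3;0 0 0 0 0 0 .3;0 0 0 0 0 0 .3' 80
```

```text
time_s: 3.42
position: [0.5176, 0.1524, 0.1055]
tool_rot: [[-1.0, 0.001, 0.002], [0.001, 1.0, -0.001], [-0.002, -0.001, -1.0]]
ft_force: [-2.3, -5.0, 10.0]
grip_width: 0.06
gripper_force: 84.6
time_s: 3.75
position: [0.5176, 0.1524, 0.1055]
tool_rot: [[-1.0, 0.001, 0.002], [0.001, 1.0, -0.001], [-0.002, -0.001, -1.0]]
ft_force: [-2.9, -3.9, 8.8]
grip_width: 0.0601
gripper_force: 84.6
```

The width is 60 mm and the force is +9 N upward, so the pads sit above the axis. At this opening they stand back, so the tips still have room. I reopen, lower 7 mm and regrip.

```bash
python3 -m handwheel '0 0 0 0 0 0 0.9;0 0 0 0 0 0 .9;0 0 0 0 0 0 .9;0 0 -.7 0 0 0 .9;0 0 -.7 0 0 0 .3;0 0 -.7 0 0 0 .3;0 0 -.7 0 0 0 .3;0 0 -.7 0 0 0 .3' 80
python3 -m handwheel '0 0 0 0 0 0 0.3;0 0 0 0 0 0 .3;0 0 0 0 0 0 .3;0 0 0 0 0 0 .3' 80
```

```text
time_s: 4.42
position: [0.5169, 0.1526, 0.097]
tool_rot: [[-1.0, 0.001, -0.001], [0.001, 1.0, -0.001], [0.001, -0.001, -1.0]]
ft_force: [-1.6, -3.9, -1.1]
grip_width: 0.0607
gripper_force: 86.7
time_s: 4.75
position: [0.517, 0.1527, 0.097]
tool_rot: [[-1.0, 0.001, -0.001], [0.001, 1.0, -0.001], [0.001, -0.001, -1.0]]
ft_force: [-1.8, -4.5, -3.1]
grip_width: 0.0601
gripper_force: 86.7
```

```bash
python3 -m handwheel '0 0 .5 0 0 0 .3;0 0 1.5 0 0 0 .3;0 0 3 0 0 0 .3;0 0 5 0 0 0 .3;0 0 7 0 0 0 .3;0 0 9 0 0 0 .3;0 0 11 0 0 0 .3;0 0 12 0 0 0 .3' 80
python3 -m handwheel '0 1 .5 0 0 .5 .3;0 3 1 0 0 1 .3;0 6 1 0 0 1.5 .3;-.5 9 1 0 0 2 .3;-1 12 1 0 0 2.5 .3;-1.5 15 1 0 0 3 .3;-1.5 18 1 0 0 3.5 .3;-1.5 20 1 0 0 4 .3' 80
python3 -m handwheel '0 0 0 0 0 0.5 .3;0 0 0 0 0 .5 .3;0 0 0 0 0 0.5 .3;0 0 0 0 0 .5 .3' 80
python3 - <<'E'
from h import *
im=snap('wrist','w3.png'); T=snap('top','t3.png')
a=cv2.imread('pics/w3.png');b=cv2.imread('pics/t3.png')[135:210,130:230]
cv2.imwrite('pics/w3b.png',np.hstack([a[:,:],cv2.resize(b,(240,420))]))
E
```

```text
time_s: 5.42
position: [0.5178, 0.1535, 0.2205]
tool_rot: [[-1.0, 0.0, 0.004], [0.0, 1.0, 0.001], [-0.004, 0.001, -1.0]]
ft_force: [0.9, -0.2, -6.7]
grip_width: 0.0606
gripper_force: 87.8
time_s: 6.08
position: [0.5009, 0.3563, 0.227]
tool_rot: [[-0.997, -0.072, -0.001], [-0.072, 0.997, 0.001], [0.001, 0.001, -1.0]]
ft_force: [-0.1, -1.0, -5.7]
grip_width: 0.0604
gripper_force: 88.1
time_s: 6.42
position: [0.5022, 0.3525, 0.2273]
tool_rot: [[-0.997, -0.077, -0.001], [-0.077, 0.997, -0.0], [0.001, -0.0, -1.0]]
ft_force: [-0.0, -0.7, -6.2]
grip_width: 0.0605
gripper_force: 88.3
```

View pics/w3b.png

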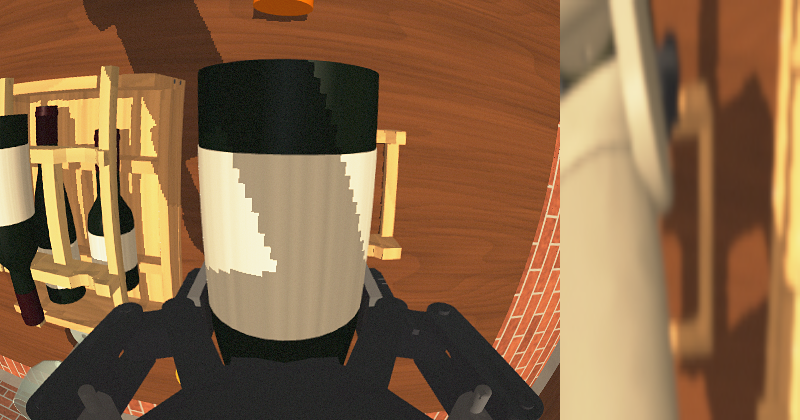

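The held bottle hides the middle of the rest, but its outer (+y) ends show: the near slat corner at (406,131) and the far slat corner at (400,258). The lower-layer necks show at (46,108) and (106,130).

```bash
python3 - <<'E'
from h import *
W=load('w3.png');V=load('w1.png')
g=lambda u,v,z:np.round(onz(W,u,v,z,True)*1000)
print(g(406,131,.045),g(400,258,.045),g(401,238,.045))
for a,b in [((406,131),(713,174)),((400,258),(714,290)),((401,238),(714,272))]:
    p,e=two(ray(W,*a,True),ray(V,b[0]*.7,b[1]*.7,True)); print(np.round(p*1000),round(e*1000,1))
# lines of near slat top near-edge from first wrist view
V1=lambda u,v,z:np.round(onz(V,400+u/400*110,110+v/400*110,z,True)*1000)
print('near slat edge',V1(35,45,.045),V1(358,40,.045),'far slat far edge',V1(70,362,.045),V1(362,330,.045), 'mid rail',V1(195,300,.01),V1(195,75,.01))
E
```

```text
[434. 475.  45.] [578. 494.  45.] [553. 490.  45.]
[435. 478.  38.] 1.9
[581. 497.  43.] 5.2
[557. 493.  40.] 6.1
near slat edge [451. 295.  45.] [435. 471.  45.] far slat far edge [595. 325.  45.] [579. 495.  45.] mid rail [574. 409.  10.] [461. 396.  10.]
```

```bash
python3 -m handwheel '-.3 2 0 0 0 .5 .3;-.6 5 0 0 0 1 .3;-1.2 8 -1 0 0 1.6 .3;-1.2 9.2 -3 0 0 1.6 .3;-1.2 9.2 -6 0 0 1.6 .3;-1.2 9.2 -9 0 0 1.6 .3;-1.2 9.2 -12 0 0 1.6 .3;-1.2 9.2 -13 0 0 1.6 .3' 80
python3 -m handwheel '0 0 -1 0 0 0 .3;0 0 -2 0 0 0 .3;0 0 -3.5 0 0 0 .3;0 0 -5 0 0 0 .3;0 0 -6 0 0 0 .3;0 0 -6.5 0 0 0 .3;0 0 -6.5 0 0 0 .3;0 0 -6.5 0 0 0 .3' 80
```

```text
time_s: 7.18
position: [0.4887, 0.4434, 0.0926]
tool_rot: [[-0.994, -0.105, -0.007], [-0.105, 0.994, -0.004], [0.007, -0.003, -1.0]]
ft_force: [-0.8, -0.8, -6.6]
grip_width: 0.0604
gripper_force: 88.9
time_s: 7.85
position: [0.4908, 0.4452, 0.0332]
tool_rot: [[-0.994, -0.106, 0.001], [-0.106, 0.994, 0.001], [-0.001, 0.001, -1.0]]
ft_force: [-0.8, 0.4, -6.1]
grip_width: 0.0602
gripper_force: 89.0
```

```bash
python3 -m handwheel '0 0 -.3 0 0 0 .3;0 0 -.6 0 0 0 .3;0 0 -.9 0 0 0 .3;0 0 -1.1 0 0 0 .3;0 0 -1.1 0 0 0 .3' 80
python3 -m handwheel '0 0 -.1 0 0 0 .3;0 0 -.2 0 0 0 .3;0 0 -.2 0 0 0 .3' 80
```

```text
time_s: 8.27
position: [0.4901, 0.4448, 0.0208]
tool_rot: [[-0.994, -0.106, -0.001], [-0.106, 0.994, -0.0], [0.001, -0.0, -1.0]]
ft_force: [-0.5, -1.2, -5.4]
grip_width: 0.0601
gripper_force: 89.0
time_s: 8.52
position: [0.4904, 0.445, 0.0193]
tool_rot: [[-0.994, -0.106, 0.0], [-0.106, 0.994, 0.0], [-0.0, 0.0, -1.0]]
ft_force: [-0.1, -0.1, -6.1]
grip_width: 0.0604
gripper_force: 89.0
```

```bash
python3 -m handwheel '0 0 -.1 0 0 0 .3;0 0 -.2 0 0 0 .3;0 0 -.2 0 0 0 .3' 80; python3 -m handwheel '0 0 -.1 0 0 0 .3;0 0 -.2 0 0 0 .3;0 0 -.2 0 0 0 .3' 80
```

```text
time_s: 8.77
position: [0.4905, 0.4451, 0.0191]
tool_rot: [[-0.994, -0.106, 0.001], [-0.106, 0.994, 0.001], [-0.001, 0.0, -1.0]]
ft_force: [-3.1, -2.7, 6.2]
grip_width: 0.0601
gripper_force: 90.7
time_s: 9.02
position: [0.4906, 0.4451, 0.0189]
tool_rot: [[-0.994, -0.106, 0.002], [-0.106, 0.994, 0.001], [-0.003, 0.001, -1.0]]
ft_force: [-9.2, -6.1, 18.9]
grip_width: 0.0605
gripper_force: 91.9
```

Contact came at 19 mm as computed, so I release, rise and travel to the claret.

```bash
python3 -m handwheel '0 0 .2 0 0 0 .4;0 0 .2 0 0 0 .75;0 0 .2 0 0 0 .85;0 0 .2 0 0 0 1;0 0 .2 0 0 0 1;0 0 .2 0 0 0 1;0 0 2 0 0 0 1;0 0 5 0 0 0 1' 80
python3 -m handwheel '0 0 4 0 0 0 1;0 0 8 0 0 0 1;0 0 12 0 0 0 1;0 -3 14 0 0 -1 1;.5 -7 15 0 0 -2 1;1 -11 15 0 0 -3 1;1.5 -14 15 0 0 -4 1;1.5 -14 15 0 0 -4 1' 80
python3 -m handwheel '.3 -4 0 0 0 -1 1;.6 -8 0 0 0 -2 1;1.2 -12 0 0 0 -2 1;1.2 -16 0 0 0 -2 1;1.2 -20 0 0 0 -2 1;1.2 -24.4 0 0 0 -2 1;1.2 -24.4 0 0 0 -2 1;1.2 -24.4 0 0 0 -2 1' 80
```

```text
time_s: 9.68
position: [0.4889, 0.444, 0.0626]
tool_rot: [[-0.994, -0.105, -0.006], [-0.105, 0.994, -0.004], [0.006, -0.003, -1.0]]
ft_force: [-0.3, 0.1, -0.5]
grip_width: 0.0855
gripper_force: 0.0
time_s: 10.35
position: [0.5063, 0.3005, 0.2159]
tool_rot: [[-1.0, -0.031, 0.001], [-0.031, 1.0, -0.001], [-0.001, -0.001, -1.0]]
ft_force: [0.5, -0.9, 0.4]
grip_width: 0.0851
gripper_force: 0.0
time_s: 11.02
position: [0.5175, 0.0593, 0.2153]
tool_rot: [[-1.0, 0.002, 0.0], [0.002, 1.0, 0.0], [-0.0, 0.0, -1.0]]
ft_force: [-0.4, 0.4, 1.0]
grip_width: 0.0854
gripper_force: 0.0
```

```bash
python3 -m handwheel '0 .1 -3 0 0 0 1;0 .1 -6 0 0 0 1;0 .1 -8 0 0 0 1;0 .1 -10 0 0 0 1;0 .1 -11 0 0 0 1;0 .1 -11.8 0 0 0 1;0 .1 -11.8 0 0 0 1;0 .1 -11.8 0 0 0 1' 80
python3 -m handwheel '0 0 0 0 0 0 .6;0 0 0 0 0 0 .3;0 0 0 0 0 0 .3;0 0 0 0 0 0 .3;0 0 0 0 0 0 .3;0 0 0 0 0 0 .3' 80
```

```text
time_s: 11.68
position: [0.5175, 0.0628, 0.0975]
tool_rot: [[-1.0, -0.002, 0.0], [-0.002, 1.0, 0.0], [-0.0, 0.0, -1.0]]
ft_force: [-0.3, -1.1, 0.8]
grip_width: 0.0853
gripper_force: 0.0
time_s: 12.18
position: [0.5181, 0.0616, 0.0986]
tool_rot: [[-1.0, -0.0, 0.003], [-0.0, 1.0, -0.001], [-0.003, -0.001, -1.0]]
ft_force: [2.6, -4.2, 2.9]
grip_width: 0.0601
gripper_force: 97.5
```

```bash
python3 -m handwheel '0 0 .5 0 0 0 .3;0 0 1.5 0 0 0 .3;0 0 3 0 0 0 .3;0 0 5 0 0 0 .3;0 0 7 0 0 0 .3;0 0 9 0 0 0 .3;0 0 11 0 0 0 .3;0 1 12 0 0 0 .3' 80
python3 -m handwheel '0 1 0 0 0 .5 .3;0 3 0 0 0 1 .3;-.3 6 0 0 0 2 .3;-.6 9 0 0 0 3 .3;-.9 12 0 0 0 4 .3;-1.2 15 0 0 0 5 .3;-1.5 18 0 0 0 5 .3;-1.8 20.5 0 0 0 6 .3' 80
python3 -m handwheel '0 2 0 0 0 0 .3;0 4 0 0 0 0 .3;0 6 0 0 0 0 .3;0 7 -1 0 0 0 .3;0 7.5 -3 0 0 0 .3;0 7.5 -4 0 0 0 .3;0 7.5 -4 0 0 0 .3;0 7.5 -4 0 0 0 .3' 80
```

```text
time_s: 12.85
position: [0.5174, 0.0712, 0.2193]
tool_rot: [[-1.0, -0.0, 0.001], [-0.0, 1.0, -0.001], [-0.001, -0.001, -1.0]]
ft_force: [0.8, 0.4, -6.7]
grip_width: 0.06
gripper_force: 90.3
time_s: 13.52
position: [0.4977, 0.2793, 0.2156]
tool_rot: [[-0.994, -0.107, -0.003], [-0.107, 0.994, -0.0], [0.004, -0.0, -1.0]]
ft_force: [0.3, 0.1, -6.6]
grip_width: 0.0603
gripper_force: 90.0
time_s: 14.18
position: [0.4989, 0.3513, 0.1763]
tool_rot: [[-0.994, -0.105, -0.002], [-0.105, 0.994, -0.001], [0.002, -0.001, -1.0]]
ft_force: [0.0, -1.0, -7.0]
grip_width: 0.0601
gripper_force: 89.8
```

```bash
python3 -m handwheel '.1 .1 -2 0 0 0 .3;.1 .1 -5 0 0 0 .3;.1 .1 -8 0 0 0 .3;.1 .1 -11 0 0 0 .3;.1 .1 -13 0 0 0 .3;.1 .1 -14 0 0 0 .3;.1 .1 -14.3 0 0 0 .3;.1 .1 -14.3 0 0 0 .3' 80
python3 -m handwheel '0 0 -.4 0 0 0 .3;0 0 -.8 0 0 0 .3;0 0 -1.1 0 0 0 .3;0 0 -1.2 0 0 0 .3;0 0 -1.2 0 0 0 .3' 80;python3 -m handwheel '0 0 -.1 0 0 0 .3;0 0 -.2 0 0 0 .3;0 0 -.2 0 0 0 .3' 80
```

```text
time_s: 14.85
position: [0.5009, 0.3529, 0.035]
tool_rot: [[-0.994, -0.105, 0.001], [-0.105, 0.994, 0.0], [-0.001, 0.0, -1.0]]
ft_force: [1.3, -0.2, -6.0]
grip_width: 0.0604
gripper_force: 90.0
time_s: 15.27
position: [0.5009, 0.3533, 0.0248]
tool_rot: [[-0.994, -0.105, 0.003], [-0.105, 0.994, 0.001], [-0.003, 0.001, -1.0]]
ft_force: [-5.3, -3.2, 8.9]
grip_width: 0.0598
gripper_force: 91.9
time_s: 15.52
position: [0.5009, 0.3533, 0.0247]
tool_rot: [[-0.994, -0.106, 0.004], [-0.106, 0.994, 0.001], [-0.004, 0.001, -1.0]]
ft_force: [-9.6, -5.3, 24.2]
grip_width: 0.0597
gripper_force: 93.7
```

Contact is 4 mm earlier than expected but within tolerance. I release gently and look.

```bash
python3 -m handwheel '0 0 .3 0 0 0 .4;0 0 .3 0 0 0 .6;0 0 .3 0 0 0 .75;0 0 .3 0 0 0 .9;0 0 .3 0 0 0 .9;0 0 .3 0 0 0 .9;0 0 2 0 0 0 .9;0 0 5 0 0 0 .9' 80
python3 -m handwheel '0 0 4 0 0 0 1;0 0 8 0 0 0 1;0 0 12 0 0 0 1;0 -4 14 0 0 -1 1;.5 -8 16 0 0 -2 1;1 -11 18 0 0 -3 1;1.5 -14 20 0 0 -4 1;1.5 -14 20 0 0 -4 1' 80
python3 -m handwheel '.6 -4 2 0 0 -2 1;.9 -8 2 0 0 -2 1;1.2 -10 2 0 0 -2 1;1.2 -10 2 0 0 -2 1;1.2 -10 2 0 0 -2 1' 80
python3 - <<'E'
from h import *
im=snap('wrist','w4.png')
a=cv2.imread('pics/w4.png');cv2.imwrite('pics/w4b.png',cv2.resize(a,(800,600),interpolation=cv2.INTER_CUBIC))
E
```

```text
time_s: 16.18
position: [0.4989, 0.3522, 0.0679]
tool_rot: [[-0.994, -0.105, -0.006], [-0.105, 0.994, -0.003], [0.006, -0.002, -1.0]]
ft_force: [0.5, 0.1, -0.1]
grip_width: 0.077
gripper_force: 0.0
time_s: 16.85
position: [0.5174, 0.2088, 0.2746]
tool_rot: [[-1.0, -0.031, 0.008], [-0.031, 1.0, -0.0], [-0.008, -0.0, -1.0]]
ft_force: [-0.1, 0.7, 1.1]
grip_width: 0.0853
gripper_force: 0.0
time_s: 17.27
position: [0.5274, 0.1124, 0.29]
tool_rot: [[-1.0, 0.001, -0.0], [0.001, 1.0, 0.0], [0.0, 0.0, -1.0]]
ft_force: [-0.3, 0.6, -1.3]
grip_width: 0.0858
gripper_force: 0.0
```

View pics/w4b.png

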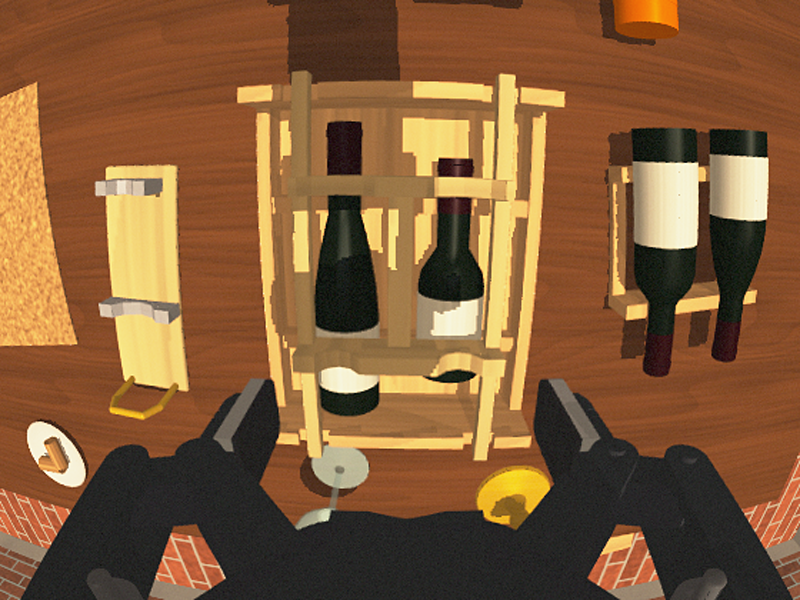

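Both bottles lie on the rest. In the lower layer the flute is at -y (mouth (345,122), base row 412) and the small bottle at +y. The tray's middle rail runs down column ~399, rows 205–345.

```bash
python3 - <<'E'
from h import *
W=load('w4.png');V=load('w1.png');k=.7
g=lambda u,v,z:np.round(onz(W,u*k,v*k,z,True)*1000)[:2].tolist()
hsv=cv2.cvtColor(W['color'],cv2.COLOR_RGB2GRAY); print(hsv[int(270*k),265:300].tolist())
print('rail',g(388,270,.1),g(411,270,.1),'slat near edge mid',g(400,177,.123),'far slat far edge',g(400,372,.123))
print('flute base',g(350,413,.045),'mouth',g(345,122,.045),'sides',g(315,300,.045),g(379,300,.045))
for n,z,l in [('cradle',.008,[(107,167),(177,165),(122,384),(188,390)]),('neckslat',.045,[(95,181),(160,181)]),('bodyslat',.034,[(100,300),(180,302)]),('loop',.076,[(112,410),(155,415)])]:
    print(n,[g(u,v,z) for u,v in l])
for a,b in [((107,167),(163,173)),((188,390),(231,363)),((95,181),(157,187)),((160,181),(214,187)),((345,122),(0,0))][:4]:
    p,e=two(ray(W,a[0]*k,a[1]*k,True),ray(V,b[0]*k,b[1]*k,True)); print('2v',np.round(p*1000),round(e*1000,1))
E
```

```text
[117, 123, 123, 125, 128, 127, 119, 125, 126, 125, 126, 124, 126, 126, 129, 131, 128, 130, 131, 128, 128, 130, 132, 119, 118, 116, 118, 118, 113, 85, 14, 18, 11, 20, 15]
rail [534.0, 100.0] [534.0, 117.0] slat near edge mid [464.0, 109.0] far slat far edge [606.0, 108.0]
flute base [691.0, 58.0] mouth [421.0, 63.0] sides [575.0, 32.0] [575.0, 89.0]
cradle [[441.0, -199.0], [448.0, -111.0], [692.0, -227.0], [693.0, -134.0]]
neckslat [[453.0, -188.0], [461.0, -111.0]]
bodyslat [[578.0, -211.0], [580.0, -109.0]]
loop [[686.0, -197.0], [686.0, -140.0]]
2v [ 440. -201.    5.] 0.5
2v [ 689. -130.   14.] 1.1
2v [ 454. -185.   50.] 1.7
2v [ 462. -120.   29.] 0.7
```

The tray origin is (535,108), with a rail width of 17 mm and slat faces at 464/606, which fits. I go down to the rail with the fingers half open.

```bash
python3 -m handwheel '.4 -.2 -3 0 0 0 .45;.8 -.4 -7 0 0 0 .45;.8 -.4 -11 0 0 0 .45;.8 -.4 -14 0 0 0 .45;.8 -.4 -16 0 0 0 .45;.8 -.4 -17 0 0 0 .45;.8 -.4 -17 0 0 0 .45;.8 -.4 -17 0 0 0 .45' 80
python3 -m handwheel '0 0 -1 0 0 0 .45;0 0 -2 0 0 0 .45;0 0 -3 0 0 0 .45;0 0 -4 0 0 0 .45;0 0 -4.6 0 0 0 .45;0 0 -4.6 0 0 0 .45;0 0 -4.6 0 0 0 .45' 80
```

```text
time_s: 17.98
position: [0.5357, 0.1097, 0.121]
tool_rot: [[-1.0, -0.002, 0.001], [-0.002, 1.0, 0.0], [-0.001, 0.0, -1.0]]
ft_force: [-0.1, 0.3, -0.4]
grip_width: 0.0387
gripper_force: 0.0
time_s: 18.57
position: [0.5353, 0.1089, 0.074]
tool_rot: [[-1.0, -0.001, -0.001], [-0.001, 1.0, -0.0], [0.001, -0.0, -1.0]]
ft_force: [-0.2, -0.1, 1.1]
grip_width: 0.0384
gripper_force: 0.0
```

```bash
python3 -m handwheel '0 0 0 0 0 0 .3;0 0 0 0 0 0 .1;0 0 0 0 0 0 .05;0 0 0 0 0 0 .05;0 0 0 0 0 0 .05;0 0 0 0 0 0 .05' 100
python3 -m handwheel '0 0 .5 0 0 0 .05;0 0 1 0 0 0 .05;0 0 2 0 0 0 .05;0 0 3 0 0 0 .05;0 0 3 0 0 0 .05;0 0 3 0 0 0 .05' 100
```

```text
time_s: 19.07
position: [0.5357, 0.1089, 0.0751]
tool_rot: [[-1.0, -0.001, 0.002], [-0.001, 1.0, -0.0], [-0.002, -0.0, -1.0]]
ft_force: [-0.5, -0.4, 6.8]
grip_width: 0.0163
gripper_force: 98.6
time_s: 19.57
position: [0.5355, 0.109, 0.1051]
tool_rot: [[-1.0, -0.001, 0.002], [-0.001, 1.0, -0.0], [-0.002, -0.0, -1.0]]
ft_force: [-0.4, 0.5, -4.3]
grip_width: 0.0162
gripper_force: 97.8
```

```bash
python3 -m handwheel '0 0 1.5 0 0 0 .05;0 0 3.5 0 0 0 .05;0 0 6 0 0 0 .05;-.5 0 8 0 0 0 .05;-1.5 0 10 0 0 0 .05;-3 0 11 0 0 0 .05;-4.5 -1 11 0 0 0 .05;-4.5 -3 11 0 0 0 .05' 100
python3 -m handwheel '0 -2 0 0 0 .5 .05;0 -5 0 0 0 1 .05;0 -8 0 0 0 1.5 .05;0 -11 0 0 0 2 .05;0 -14 0 0 0 2.5 .05;0 -17 0 0 0 3 .05;0 -20 0 0 0 3.5 .05;0 -23 0 0 0 3.7 .05' 100
python3 -m handwheel '0 -3 0 0 0 0 .05;0 -6 0 0 0 0 .05;0 -9 0 0 0 0 .05;0 -12 0 0 0 0 .05;0 -15 0 0 0 0 .05;0 -18 0 0 0 0 .05;0 -20 0 0 0 0 .05;0 -21 0 0 0 0 .05' 100
python3 -m handwheel '0 -1 0 0 0 0 .05;0 -2 0 0 0 0 .05;0 -2 0 0 0 0 .05;0 -2 0 0 0 0 .05' 100
python3 - <<'E'
from h import *
im=snap('wrist','w5.png')
a=cv2.imread('pics/w5.png');cv2.imwrite('pics/w5b.png',cv2.resize(a,(800,600),interpolation=cv2.INTER_CUBIC))
E
```

```text
time_s: 20.23
position: [0.4878, 0.0803, 0.2147]
tool_rot: [[-1.0, -0.004, -0.001], [-0.004, 1.0, 0.001], [0.001, 0.001, -1.0]]
ft_force: [0.7, -0.0, -5.2]
grip_width: 0.0166
gripper_force: 98.0
time_s: 20.9
position: [0.4898, -0.1524, 0.2139]
tool_rot: [[-0.998, -0.066, -0.001], [-0.066, 0.998, 0.001], [0.001, 0.001, -1.0]]
ft_force: [0.9, 0.2, -5.1]
grip_width: 0.016
gripper_force: 98.2
time_s: 21.57
position: [0.4896, -0.3635, 0.2132]
tool_rot: [[-0.998, -0.063, -0.001], [-0.063, 0.998, 0.0], [0.001, 0.001, -1.0]]
ft_force: [-0.4, 0.4, -4.7]
grip_width: 0.0161
gripper_force: 98.1
time_s: 21.9
position: [0.4904, -0.3805, 0.2142]
tool_rot: [[-0.998, -0.066, -0.0], [-0.066, 0.998, 0.001], [0.0, 0.001, -1.0]]
ft_force: [0.2, -0.2, -3.9]
grip_width: 0.0161
gripper_force: 98.2
```

View pics/w5b.png

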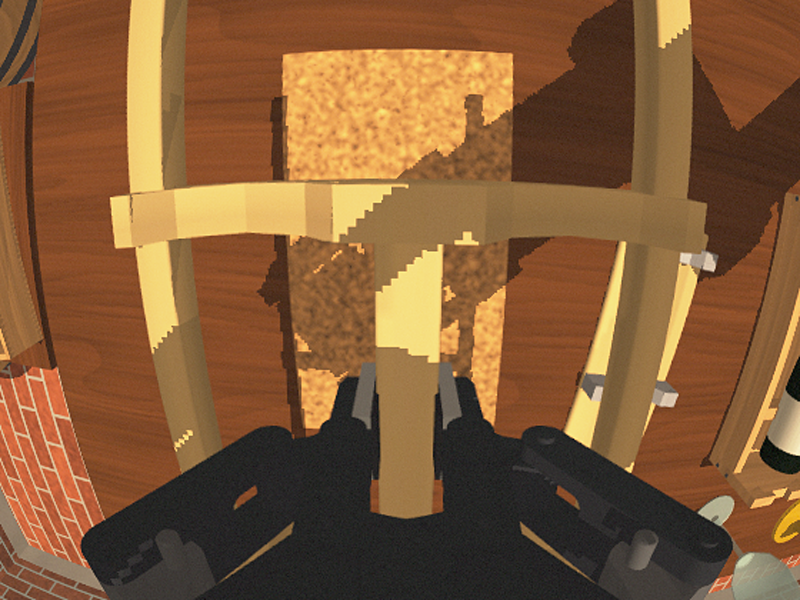

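The tray hangs over the mat, whose near corners are at (283,53) and (513,53). The middle rail is at column 408.

```bash
python3 - <<'E'
from h import *
W=load('w5.png');k=.7
for u,v in [(283,53),(513,53),(302,430),(497,425)]: print(np.round(onz(W,u*k,v*k,.004,True)*1000))
E
```

```text
[ 336. -484.    4.]
[ 326. -310.    4.]
[ 658. -465.    4.]
[ 641. -287.    4.]
```

Mat centre is (491,-387), so dy = -0.6. The fingers reach below the tray's underside here, so I go down slowly and feel for first contact.

```bash
python3 -m handwheel '0 -.3 -2 0 0 0 .05;0 -.6 -5 0 0 0 .05;0 -.6 -8 0 0 0 .05;0 -.6 -11 0 0 0 .05;0 -.6 -14 0 0 0 .05;0 -.6 -16 0 0 0 .05;0 -.6 -17.5 0 0 0 .05;0 -.6 -18 0 0 0 .05' 100
python3 -m handwheel '0 0 -.3 0 0 0 .05;0 0 -.6 0 0 0 .05;0 0 -.9 0 0 0 .05;0 0 -1.2 0 0 0 .05;0 0 -1.5 0 0 0 .05;0 0 -1.5 0 0 0 .05;0 0 -1.5 0 0 0 .05' 100
python3 -m handwheel '0 0 -.2 0 0 0 .05;0 0 -.4 0 0 0 .05;0 0 -.4 0 0 0 .05' 100;python3 -m handwheel '0 0 -.1 0 0 0 .05;0 0 -.2 0 0 0 .05;0 0 -.2 0 0 0 .05' 100
```

```text
time_s: 22.62
position: [0.4898, -0.3853, 0.0321]
tool_rot: [[-0.998, -0.067, -0.003], [-0.067, 0.998, 0.003], [0.002, 0.003, -1.0]]
ft_force: [-0.1, 0.5, -4.8]
grip_width: 0.0162
gripper_force: 98.0
time_s: 23.2
position: [0.4903, -0.3871, 0.0194]
tool_rot: [[-0.998, -0.066, 0.0], [-0.066, 0.998, -0.0], [-0.0, -0.0, -1.0]]
ft_force: [0.1, -0.3, -4.5]
grip_width: 0.0162
gripper_force: 98.0
time_s: 23.45
position: [0.4902, -0.3869, 0.015]
tool_rot: [[-0.998, -0.066, -0.0], [-0.066, 0.998, 0.0], [0.0, 0.0, -1.0]]
ft_force: [0.5, -0.1, -4.0]
grip_width: 0.0163
gripper_force: 98.0
time_s: 23.7
position: [0.4902, -0.387, 0.0131]
tool_rot: [[-0.998, -0.066, -0.0], [-0.066, 0.998, 0.0], [0.0, 0.0, -1.0]]
ft_force: [-0.8, 0.2, -4.4]
grip_width: 0.0162
gripper_force: 98.0
```

```bash
for i in 1; do :; done; python3 -m handwheel '0 0 -.2 0 0 0 .05;0 0 -.4 0 0 0 .05;0 0 -.4 0 0 0 .05' 100|grep -E 'pos|ft';python3 -m handwheel '0 0 -.1 0 0 0 .05;0 0 -.2 0 0 0 .05;0 0 -.2 0 0 0 .05' 100|grep -E 'pos|ft';python3 -m handwheel '0 0 -.1 0 0 0 .05;0 0 -.2 0 0 0 .05;0 0 -.2 0 0 0 .05' 100|grep -E 'pos|ft'
```

```text
position: [0.4901, -0.3869, 0.0088]
ft_force: [-0.2, 0.8, -4.6]
position: [0.4902, -0.387, 0.0071]
ft_force: [0.1, 0.0, -4.9]
position: [0.4902, -0.387, 0.0051]
ft_force: [-0.1, 0.5, -4.4]
```

```bash
python3 -m handwheel '0 0 -.1 0 0 0 .05;0 0 -.2 0 0 0 .05;0 0 -.2 0 0 0 .05' 100|grep -E 'pos|ft';python3 -m handwheel '0 0 -.1 0 0 0 .05;0 0 -.1 0 0 0 .05' 100|grep -E 'pos|ft';python3 -m handwheel '0 0 -.1 0 0 0 .05;0 0 -.1 0 0 0 .05' 100|grep -E 'pos|ft'
```

```text
position: [0.4904, -0.3871, 0.0045]
ft_force: [-3.0, 2.7, 5.9]
position: [0.4904, -0.3871, 0.0045]
ft_force: [-4.0, 4.1, 14.4]
position: [0.4904, -0.3872, 0.0044]
ft_force: [-7.9, 6.1, 23.2]
```

```bash
python3 -m handwheel '0 0 .15 0 0 0 .05;0 0 .15 0 0 0 .05' 20; python3 -m handwheel '0 0 0 0 0 0 .2;0 0 0 0 0 0 .25;0 0 0 0 0 0 .3;0 0 0 0 0 0 .35;0 0 0 0 0 0 .4;0 0 0 0 0 0 .4;0 0 0 0 0 0 .4;0 0 0 0 0 0 .4' 20
python3 - <<'E'
from h import *
im=snap('wrist','w6.png')
a=cv2.imread('pics/w6.png');cv2.imwrite('pics/w6b.png',a)
E
```

```text
time_s: 25.2
position: [0.4904, -0.3871, 0.0045]
tool_rot: [[-0.998, -0.066, 0.001], [-0.066, 0.998, -0.001], [-0.001, -0.001, -1.0]]
ft_force: [-3.4, 4.0, 11.1]
grip_width: 0.016
gripper_force: 106.6
time_s: 25.87
position: [0.4906, -0.3876, 0.0032]
tool_rot: [[-0.998, -0.066, 0.001], [-0.066, 0.998, -0.001], [-0.001, -0.001, -1.0]]
ft_force: [1.1, -2.6, 6.2]
grip_width: 0.0342
gripper_force: 2.6
```

View pics/w6b.png

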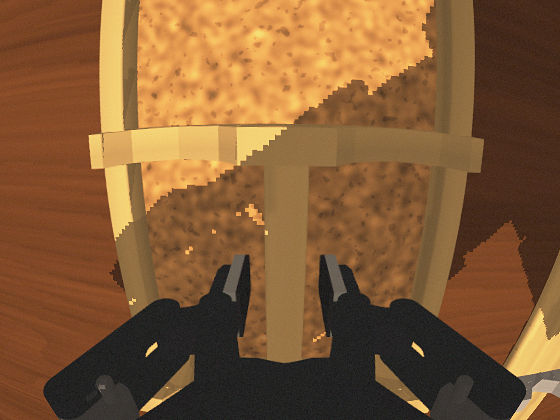

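The tray lies flat on the mat, fully within it, and the fingers are clear of the rail. I rise and travel above the flute at (576,62).

```bash
python3 -m handwheel '0 0 .5 0 0 0 .4;0 0 3 0 0 0 .4;0 0 7 0 0 0 .5;0 0 11 0 0 0 .6;0 0 15 0 0 0 .8;0 0 19 0 0 0 .9;0 0 23 0 0 0 .9;0 1 24 0 0 0 .9' 80
python3 -m handwheel '1 4 0 0 0 0 .9;2 8 0 0 0 -1 .9;3 11 0 0 0 -2 .9;4 15 0 0 0 -3 .9;5 18 0 0 0 -3.8 .9;6 21 0 0 0 -3.8 .9;7 24 0 0 0 -3.8 .9;7 24 0 0 0 -3.8 .9' 80
python3 -m handwheel '.5 4 0 0 0 0 .9;1 8 0 0 0 0 .9;1.5 12 0 0 0 0 .9;1.5 16 0 0 0 0 .9;1.5 20 0 0 0 0 .9;1.5 20 0 0 0 0 .9;1.5 20 0 0 0 0 .9' 80
python3 - <<'E'
from h import *
im=snap('wrist','w7.png')
a=cv2.imread('pics/w7.png');cv2.imwrite('pics/w7b.png',a)
E
```

```text
time_s: 26.58
position: [0.4909, -0.3785, 0.2491]
tool_rot: [[-0.998, -0.065, 0.006], [-0.065, 0.998, -0.007], [-0.005, -0.007, -1.0]]
ft_force: [0.1, 0.2, 1.3]
grip_width: 0.0767
gripper_force: 0.0
time_s: 27.25
position: [0.5607, -0.1317, 0.2422]
tool_rot: [[-1.0, -0.005, -0.002], [-0.005, 1.0, 0.003], [0.002, 0.003, -1.0]]
ft_force: [-0.5, 0.5, -1.0]
grip_width: 0.0768
gripper_force: 0.0
time_s: 27.83
position: [0.5745, 0.0646, 0.2422]
tool_rot: [[-1.0, -0.003, -0.002], [-0.003, 1.0, 0.0], [0.002, 0.0, -1.0]]
ft_force: [0.2, -0.2, -0.1]
grip_width: 0.0767
gripper_force: 0.0
```

View pics/w7b.png

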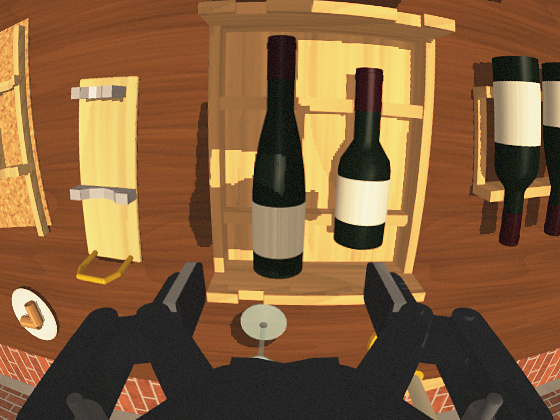

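The flute lies clear, with its mouth at (282,37), base at (278,277), and body 252–303 at row 230.

```bash
python3 - <<'E'
from h import *
W=load('w7.png');V=load('w4.png')
g=lambda u,v,z:np.round(onz(W,u,v,z,True)*1000)
print('mouth',g(282,37,.045),'base',g(278,275,.06),'sides',g(252,230,.045),g(303,230,.045))
p,e=two(ray(W,282,37,True),ray(V,345*.7,122*.7,True));print(np.round(p*1000),e*1000)
p,e=two(ray(W,278,277,True),ray(V,350*.7,413*.7,True));print(np.round(p*1000),e*1000)
for u,v in [(205,12),(455,24),(210,298),(424,298)]: print('case',g(u,v,.092))
q=[g(80,79,.008),g(138,77,.008),g(139,262,.008),g(72,91,.045),g(126,91,.045),g(70,193,.034),g(137,196,.034),g(92,255,.076),g(119,258,.076)]
for x in q: print(x)
E
```

```text
mouth [420.  63.  45.] base [679.  58.  60.] sides [630.  29.  45.] [630.  86.  45.]
[421.  63.  46.] 0.7229113787989727
[690.  58.  46.] 0.41650292306155134
case [403.  -7.  92.]
case [401. 231.  92.]
case [692. -15.  92.]
case [697. 226.  92.]
[ 440. -201.    8.]
[ 449. -112.    8.]
[ 695. -137.    8.]
[ 458. -188.   45.]
[ 468. -111.   45.]
[ 587. -215.   34.]
[ 593. -112.   34.]
[ 654. -166.   76.]
[ 655. -127.   76.]
```

Two views put the mouth at (421,63,46), so the flute's axis height is as listed and its origin is ≈ (578,60), yaw ≈ -1°.

```bash
python3 -m handwheel '.3 -.5 -3 0 0 -1 .9;.3 -.5 -7 0 0 -1 .9;.3 -.5 -11 0 0 -1 .9;.3 -.5 -13 0 0 -1 .9;.3 -.5 -14 0 0 -1 .9;.3 -.5 -14 0 0 -1 .9;.3 -.5 -14 0 0 -1 .9;.3 -.5 -14 0 0 -1 .9' 80
python3 - <<'E'
from h import *
im=snap('wrist','w8.png')
cv2.imwrite('pics/w8b.png',cv2.imread('pics/w8.png'))
E
```

```text
time_s: 28.55
position: [0.5792, 0.0573, 0.1046]
tool_rot: [[-1.0, 0.019, 0.003], [0.019, 1.0, -0.0], [-0.003, -0.0, -1.0]]
ft_force: [-0.5, -0.2, -0.0]
grip_width: 0.0766
gripper_force: 0.0
```

View pics/w8b.png

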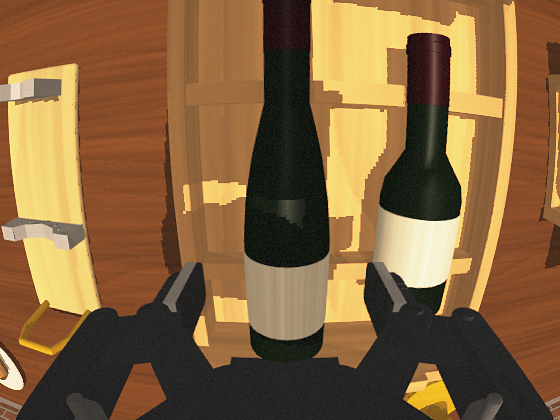

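The fingers are centred at column 284 and the bottle at 287, so dy = +2 mm.

```bash
python3 -m handwheel '-.1 .2 -1.5 0 0 0 .9;-.1 .2 -3 0 0 0 .9;-.1 .2 -4.5 0 0 0 .9;-.1 .2 -6 0 0 0 .9;-.1 .2 -7.5 0 0 0 .9;-.1 .2 -8.5 0 0 0 .9;-.1 .2 -8.7 0 0 0 .9;-.1 .2 -8.7 0 0 0 .9' 80
python3 -m handwheel '0 0 0 0 0 0 .6;0 0 0 0 0 0 .3;0 0 0 0 0 0 .3;0 0 0 0 0 0 .3;0 0 0 0 0 0 .3;0 0 0 0 0 0 .3' 80
```

```text
time_s: 29.27
position: [0.5775, 0.0599, 0.0162]
tool_rot: [[-1.0, 0.018, 0.0], [0.018, 1.0, -0.0], [-0.0, -0.0, -1.0]]
ft_force: [-0.2, -0.4, 0.3]
grip_width: 0.0768
gripper_force: 0.0
time_s: 29.77
position: [0.5781, 0.059, 0.0178]
tool_rot: [[-1.0, 0.018, 0.003], [0.018, 1.0, -0.002], [-0.003, -0.002, -1.0]]
ft_force: [-2.0, -5.8, 7.3]
grip_width: 0.0558
gripper_force: 82.8
```

```bash
python3 -m handwheel '0 0 .3 0 0 0 .3;0 0 1 0 0 0 .3;0 0 2 0 0 0 .3;0 0 3.5 0 0 0 .3;0 0 5 0 0 0 .3;0 0 7 0 0 0 .3;0 0 9 0 0 0 .3;0 0 10 0 0 0 .3' 80
python3 -m handwheel '0 0 2 0 0 0 .3;0 0 4 0 0 0 .3;0 0 6 0 0 0 .3;0 0 7 0 0 0 .3;0 0 7 0 0 0 .3' 80
python3 - <<'E'
from h import *
snap('wrist','w9.png')
r=lambda f,x0,y0:cv2.resize(cv2.imread('pics/'+f)[y0:y0+120,x0:x0+80],(400,600),interpolation=cv2.INTER_CUBIC)
b=cv2.imread('pics/scene0.png')
cv2.imwrite('pics/c2.png',np.hstack([cv2.resize(cv2.imread('pics/w7.png')[70:190+100,55:155],(400,600),interpolation=cv2.INTER_CUBIC)[:, :],cv2.resize(b[235:355,150:240],(400,600),interpolation=cv2.INTER_CUBIC)]))
E
```

```text
time_s: 30.43
position: [0.5779, 0.0602, 0.1187]
tool_rot: [[-1.0, 0.018, 0.003], [0.018, 1.0, -0.0], [-0.003, -0.0, -1.0]]
ft_force: [0.4, 0.5, -6.7]
grip_width: 0.0556
gripper_force: 86.2
time_s: 30.85
position: [0.5779, 0.06, 0.188]
tool_rot: [[-1.0, 0.018, 0.004], [0.018, 1.0, -0.0], [-0.004, -0.0, -1.0]]
ft_force: [0.1, -0.5, -6.6]
grip_width: 0.0556
gripper_force: 86.5
```

View pics/c2.png

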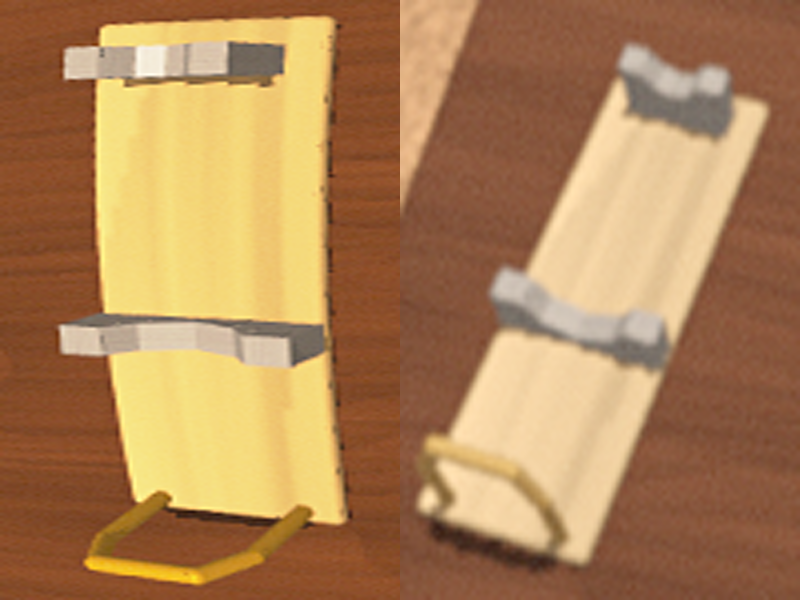

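```bash
python3 - <<'E'
from h import *
W=load('w7.png');S=load('scene0.png')
w=lambda a,b:ray(W,55+a/4,70+b/2.7273,True)
s=lambda a,b:ray(S,150+a*.225,235+b*.2)
on=lambda r,z:np.round((r[0]+r[1]*(z-r[0][2])/r[1][2])*1000,1)
print('neck',on(w(65,62),.045),on(w(228,60),.045),'body',on(w(60,340),.034),on(w(292,348),.034))
print('board',on(w(100,25),.008),on(w(335,18),.008),on(w(343,522),.008),on(w(133,500),.008))
for n,a,b in [('neckL',(65,47),(622,70)),('neckR',(228,42),(728,75)),('bodyR far',(292,362),(665,330)),('bodyL far',(62,353),(492,290)),('boardnearR',(335,18),(767,103)),('boardfarR',(343,522),(585,562))]:
    p,e=two(w(*a),s(*b));print(n,np.round(p*1000),round(e*1000,1))
print('scene neck',on(s(622,60),.045),on(s(728,75),.045))
E
```

```text
neck [ 460.2 -188.9   45. ] [ 467.1 -129.2   45. ] body [ 589.4 -215.5   34. ] [ 594.4 -124.5   34. ]
board [ 440.1 -200.9    8. ] [ 448.8 -111.3    8. ] [ 693.7 -134.2    8. ] [ 685.9 -223.1    8. ]
neckL [517.  14. 241.] 114.6
neckR [522.  51. 255.] 126.3
bodyR far [588.  21. 169.] 146.1
bodyL far [584. -42. 169.] 124.3
boardnearR [520.  61. 242.] 137.5
boardfarR [663.  -6. 108.] 150.7
scene neck [421.2  29.   45. ] [418.9  87.8  45. ]
```

Neck slat centre (463.6,-159) and body slat centre (592,-170) agree with the board. The cradle origin is therefore (529,-165), yaw -5.4°, and the flute belongs at (549,-167).

```bash
python3 -m handwheel '0 -1 0 0 0 -.5 .3;-.3 -3 0 0 0 -1 .3;-.8 -6 0 0 0 -1.5 .3;-1.2 -9 0 0 0 -2 .3;-1.8 -12 0 0 0 -2.5 .3;-2.3 -15 0 0 0 -3 .3;-2.9 -18 0 0 0 -4 .3;-2.9 -20.5 0 0 0 -4.4 .3' 80
python3 -m handwheel '0 -1 0 0 0 0 .3;0 -2 0 0 0 0 .3;0 -2.2 0 0 0 0 .3;0 -2.2 0 0 0 0 .3;0 -2.2 -1 0 0 0 .3;0 -2.2 -3 0 0 0 .3;0 -2.2 -5 0 0 0 .3;0 -2.2 -5 0 0 0 .3' 80
python3 -m handwheel '0 0 0 0 0 0 .3;0 0 0 0 0 0 .3' 80
```

```text
time_s: 31.57
position: [0.5465, -0.1473, 0.1841]
tool_rot: [[-0.995, 0.097, -0.004], [0.097, 0.995, 0.001], [0.004, 0.001, -1.0]]
ft_force: [0.2, 0.1, -7.1]
grip_width: 0.0559
gripper_force: 86.7
time_s: 32.23
position: [0.5464, -0.1648, 0.1315]
tool_rot: [[-0.996, 0.093, -0.007], [0.093, 0.996, 0.004], [0.008, 0.003, -1.0]]
ft_force: [-0.6, -0.2, -8.0]
grip_width: 0.0556
gripper_force: 87.4
time_s: 32.4
position: [0.5488, -0.1667, 0.1367]
tool_rot: [[-0.996, 0.094, 0.001], [0.094, 0.996, -0.001], [-0.001, -0.001, -1.0]]
ft_force: [-0.4, -0.3, -7.2]
grip_width: 0.056
gripper_force: 87.4
```

Right on target at (549,-167), so I lower from 0.137 to about 0.02.

```bash
python3 -m handwheel '0 0 -1 0 0 0 .3;0 0 -3 0 0 0 .3;0 0 -5 0 0 0 .3;0 0 -7 0 0 0 .3;0 0 -8.5 0 0 0 .3;0 0 -9.5 0 0 0 .3;0 0 -10 0 0 0 .3;0 0 -10 0 0 0 .3' 80
python3 -m handwheel '0 0 -.3 0 0 0 .3;0 0 -.6 0 0 0 .3;0 0 -.9 0 0 0 .3;0 0 -1.1 0 0 0 .3;0 0 -1.1 0 0 0 .3' 80;python3 -m handwheel '0 0 -.1 0 0 0 .3;0 0 -.2 0 0 0 .3;0 0 -.3 0 0 0 .3;0 0 -.3 0 0 0 .3' 80;python3 -m handwheel '0 0 -.1 0 0 0 .3;0 0 -.2 0 0 0 .3;0 0 -.2 0 0 0 .3' 80
```

```text
time_s: 33.07
position: [0.5482, -0.167, 0.0353]
tool_rot: [[-0.996, 0.095, -0.001], [0.095, 0.996, 0.0], [0.001, 0.0, -1.0]]
ft_force: [0.1, 0.5, -7.2]
grip_width: 0.0559
gripper_force: 87.8
time_s: 33.48
position: [0.5482, -0.167, 0.0246]
tool_rot: [[-0.996, 0.095, -0.0], [0.095, 0.996, 0.0], [0.0, 0.0, -1.0]]
ft_force: [-0.6, 0.1, -6.9]
grip_width: 0.0559
gripper_force: 87.8
time_s: 33.82
position: [0.5482, -0.167, 0.0217]
tool_rot: [[-0.996, 0.095, -0.0], [0.095, 0.996, 0.0], [0.0, 0.0, -1.0]]
ft_force: [-0.1, 0.3, -8.1]
grip_width: 0.0558
gripper_force: 87.8
time_s: 34.07
position: [0.5484, -0.1672, 0.0202]
tool_rot: [[-0.996, 0.095, 0.0], [0.095, 0.996, -0.0], [-0.001, -0.0, -1.0]]
ft_force: [0.5, -0.4, -3.4]
grip_width: 0.0558
gripper_force: 88.5
```

```bash
python3 -m handwheel '0 0 -.1 0 0 0 .3;0 0 -.1 0 0 0 .3;0 0 -.1 0 0 0 .7;0 0 -.1 0 0 0 .9;0 0 -.1 0 0 0 .95;0 0 -.1 0 0 0 .95;0 0 -.1 0 0 0 .95;0 0 -.1 0 0 0 .95' 80
python3 -m handwheel '0 0 1 0 0 0 .95;0 0 3 0 0 0 .95;0 0 6 0 0 0 .95;0 0 10 0 0 0 .95;-1 0 14 0 0 0 .95;-3 0 18 0 0 0 .95;-5 0 21 0 0 0 .95;-6 0 21 0 0 0 .95' 80
python3 - <<'E'
from h import *
snap('wrist','w10.png');cv2.imwrite('pics/w10b.png',cv2.imread('pics/w10.png'))
E
```

```text
time_s: 34.73
position: [0.5484, -0.1671, 0.0188]
tool_rot: [[-0.995, 0.095, 0.0], [0.095, 0.995, -0.0], [-0.0, -0.0, -1.0]]
ft_force: [-0.5, -0.2, 0.2]
grip_width: 0.0811
gripper_force: 0.0
time_s: 35.4
position: [0.4884, -0.1678, 0.2361]
tool_rot: [[-0.995, 0.095, 0.01], [0.095, 0.995, -0.006], [-0.01, -0.005, -1.0]]
ft_force: [1.4, -0.1, 0.9]
grip_width: 0.081
gripper_force: 0.0
```

View pics/w10b.png

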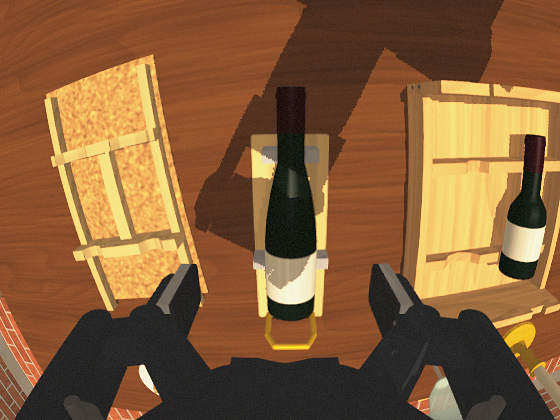

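The flute lies in the cradle with its neck in the notch (mouth at (291,88)), and the tray is undisturbed on the mat. I check the numbers.

```bash
python3 - <<'E'
from h import *
W=load('w10.png')
g=lambda u,v,z:np.round(onz(W,u,v,z,True)*1000)
m=g(291,88,.047);R=np.array([-.9955,.0941]);o=np.array([529,-165])
d=m[:2]-o; print('mouth',m,'cradle x,y',d@R, d@np.array([-R[1],R[0]]))
b=g(292,318,.055);d=b[:2]-o;print('base',b,d@R,d@np.array([-R[1],R[0]]))
print('rail ctr far/near',g(112,160,.02),g(128,238,.02),g(103,157,.02),g(119,152,.02))
E
```

```text
mouth [ 393. -152.   47.] cradle x,y 136.6113 -0.1438999999999997
base [ 657. -175.   55.] -128.365 -2.0898
rail ctr far/near [ 444. -377.   20.] [ 548. -379.   20.] [ 439. -390.   20.] [ 436. -365.   20.]
```

```bash
python3 -m handwheel '0 -4 0 0 0 2 .6;.1 -8 0 0 0 4 .45;.2 -12 0 0 0 6 .45;.2 -16 0 0 0 8 .45;.2 -20 0 0 0 9.2 .45;.2 -22 0 0 0 9.2 .45;.2 -22 0 0 0 9.2 .45;.2 -22 0 0 0 9.2 .45' 80
python3 -m handwheel '0 0 -4 0 0 0 .45;0 0 -8 0 0 0 .45;0 0 -12 0 0 0 .45;0 0 -15 0 0 0 .45;0 0 -17 0 0 0 .45;0 0 -17 0 0 0 .45;0 0 -17 0 0 0 .45' 80
```

```text
time_s: 36.12
position: [0.4901, -0.3874, 0.2277]
tool_rot: [[-0.998, -0.064, -0.001], [-0.064, 0.998, 0.002], [0.001, 0.002, -1.0]]
ft_force: [0.3, 1.1, -0.1]
grip_width: 0.0384
gripper_force: 0.0
time_s: 36.7
position: [0.4906, -0.3857, 0.059]
tool_rot: [[-0.998, -0.067, -0.001], [-0.067, 0.998, 0.001], [0.001, 0.001, -1.0]]
ft_force: [0.1, 1.4, 0.8]
grip_width: 0.0382
gripper_force: 0.0
```

```bash
python3 -m handwheel '0 -.1 -1.5 0 0 0 .45;0 -.1 -3 0 0 0 .45;0 -.1 -4.5 0 0 0 .45;0 -.1 -5.1 0 0 0 .45;0 -.1 -5.1 0 0 0 .45;0 -.1 -5.1 0 0 0 .45' 80
python3 -m handwheel '0 0 0 0 0 0 .3;0 0 0 0 0 0 .1;0 0 0 0 0 0 .05;0 0 0 0 0 0 .05;0 0 0 0 0 0 .05;0 0 0 0 0 0 .05' 100
python3 -m handwheel '0 0 .5 0 0 0 .05;0 0 1 0 0 0 .05;0 0 2 0 0 0 .05;0 0 3 0 0 0 .05;0 0 3 0 0 0 .05;0 0 3 0 0 0 .05' 100
```

```text
time_s: 37.2
position: [0.491, -0.3883, 0.0094]
tool_rot: [[-0.998, -0.066, 0.001], [-0.066, 0.998, -0.002], [-0.001, -0.002, -1.0]]
ft_force: [-0.1, 0.0, -0.5]
grip_width: 0.0383
gripper_force: 0.0
time_s: 37.7
position: [0.4908, -0.3884, 0.0097]
tool_rot: [[-0.998, -0.065, 0.002], [-0.065, 0.998, -0.002], [-0.002, -0.002, -1.0]]
ft_force: [-0.9, 2.6, 7.2]
grip_width: 0.0149
gripper_force: 98.6
time_s: 38.2
position: [0.4905, -0.3883, 0.0387]
tool_rot: [[-0.998, -0.066, 0.001], [-0.066, 0.998, -0.001], [-0.001, -0.001, -1.0]]
ft_force: [-0.2, 0.3, -4.0]
grip_width: 0.015
gripper_force: 98.3
```

```bash
python3 -m handwheel '0 0 1.5 0 0 0 .05;0 0 4 0 0 0 .05;0 0 7 0 0 0 .05;0 0 10 0 0 0 .05;0 0 13 0 0 0 .05;0 0 16 0 0 0 .05;0 .5 18 0 0 0 .05;0 2 18 0 0 0 .05' 100
python3 -m handwheel '0 3 0 0 0 -.5 .05;0 6 0 0 0 -1 .05;0 9 0 0 0 -1.5 .05;0 12 0 0 0 -2 .05;0 15 0 0 0 -2.5 .05;0 18 0 0 0 -3 .05;0 21 0 0 0 -3.5 .05;0 24 0 0 0 -4.5 .05' 100
python3 -m handwheel '0 3 0 0 0 0 .05;0 6 0 0 0 0 .05;0 9 0 0 0 0 .05;0 12 0 0 0 0 .05;0 15 0 0 0 0 .05;0 18 0 0 0 0 .05;0 21 0 0 0 0 .05;0 22.5 0 0 0 0 .05' 100
python3 -m handwheel '1 .5 0 0 0 0 .05;2.5 1 0 0 0 0 .05;4 1.2 0 0 0 0 .05;4.5 1.2 -.5 0 0 0 .05;4.5 1.2 -2 0 0 0 .05;4.5 1.2 -4 0 0 0 .05;4.5 1.2 -6 0 0 0 .05;4.5 1.2 -6 0 0 0 .05' 100
python3 -m handwheel '0 0 0 0 0 0 .05;0 0 0 0 0 0 .05' 100
```

```text
time_s: 38.87
position: [0.491, -0.3702, 0.2221]
tool_rot: [[-0.998, -0.064, 0.005], [-0.064, 0.998, -0.007], [-0.005, -0.007, -1.0]]
ft_force: [0.5, -0.1, -4.9]
grip_width: 0.0145
gripper_force: 98.5
time_s: 39.53
position: [0.4897, -0.1265, 0.2174]
tool_rot: [[-1.0, 0.013, -0.001], [0.013, 1.0, 0.0], [0.001, 0.0, -1.0]]
ft_force: [0.4, 0.0, -4.0]
grip_width: 0.0153
gripper_force: 98.5
time_s: 40.2
position: [0.4895, 0.0998, 0.2175]
tool_rot: [[-1.0, 0.011, -0.001], [0.011, 1.0, 0.001], [0.001, 0.001, -1.0]]
ft_force: [-0.2, -0.7, -3.7]
grip_width: 0.0153
gripper_force: 98.6
time_s: 40.87
position: [0.5328, 0.1088, 0.1537]
tool_rot: [[-1.0, 0.013, -0.009], [0.013, 1.0, 0.0], [0.009, -0.0, -1.0]]
ft_force: [-0.7, 0.5, -5.3]
grip_width: 0.0147
gripper_force: 98.6
time_s: 41.03
position: [0.5356, 0.1088, 0.1588]
tool_rot: [[-1.0, 0.013, 0.001], [0.013, 1.0, -0.0], [-0.001, 0.0, -1.0]]
ft_force: [-1.0, 0.5, -3.7]
grip_width: 0.015
gripper_force: 98.7
```

```bash
python3 -m handwheel '0 0 -1 0 0 0 .05;0 0 -2.5 0 0 0 .05;0 0 -4 0 0 0 .05;0 0 -5 0 0 0 .05;0 0 -5.5 0 0 0 .05;0 0 -5.8 0 0 0 .05;0 0 -5.8 0 0 0 .05' 100
python3 -m handwheel '0 0 -.3 0 0 0 .05;0 0 -.6 0 0 0 .05;0 0 -.9 0 0 0 .05;0 0 -.9 0 0 0 .05' 100;python3 -m handwheel '0 0 -.1 0 0 0 .05;0 0 -.2 0 0 0 .05;0 0 -.2 0 0 0 .05' 100
```

```text
time_s: 41.62
position: [0.5354, 0.1089, 0.0997]
tool_rot: [[-1.0, 0.013, 0.0], [0.013, 1.0, -0.0], [-0.0, -0.0, -1.0]]
ft_force: [-0.2, -0.6, -4.5]
grip_width: 0.0147
gripper_force: 98.6
time_s: 41.95
position: [0.5351, 0.1089, 0.0904]
tool_rot: [[-1.0, 0.013, -0.0], [0.013, 1.0, -0.0], [0.0, -0.0, -1.0]]
ft_force: [-0.2, -0.6, -3.8]
grip_width: 0.0151
gripper_force: 98.6
time_s: 42.2
position: [0.5354, 0.109, 0.0897]
tool_rot: [[-1.0, 0.013, 0.001], [0.013, 1.0, -0.0], [-0.001, -0.0, -1.0]]
ft_force: [-2.0, 0.6, 4.7]
grip_width: 0.0144
gripper_force: 99.7
```

The tray is seated at exactly the computed height. I release, rise and go to the burgundy on the rest.

```bash
python3 -m handwheel '0 0 0 0 0 0 .2;0 0 0 0 0 0 .4;0 0 0 0 0 0 .4;0 0 0 0 0 0 .4;0 0 1 0 0 0 .4;0 0 4 0 0 0 .4;0 0 8 0 0 0 .4;0 0 11 0 0 0 .5' 80
python3 -m handwheel '0 0 3 0 0 0 .9;-.5 4 3 0 0 1 .9;-1 8 3 0 0 2 .9;-1.5 12 3 0 0 3 .9;-2 16 3 0 0 4 .9;-2.5 20 3 0 0 5 .9;-2.5 20 3 0 0 5 .9' 80
python3 -m handwheel '-.5 4 0 0 0 1.7 .9;-1 8 0 0 0 1.7 .9;-1.5 12 0 0 0 1.7 .9;-2 13.6 0 0 0 1.7 .9;-2 13.6 0 0 0 1.7 .9;-2 13.6 0 0 0 1.7 .9;-2 13.6 0 0 0 1.7 .9' 80
python3 - <<'E'
from h import *
snap('wrist','w12.png')
E
```

```text
time_s: 42.87
position: [0.5355, 0.109, 0.2022]
tool_rot: [[-1.0, 0.013, 0.002], [0.013, 1.0, -0.0], [-0.002, 0.0, -1.0]]
ft_force: [-0.0, 0.6, 0.5]
grip_width: 0.0423
gripper_force: 0.0
time_s: 43.45
position: [0.5084, 0.3148, 0.2294]
tool_rot: [[-0.997, -0.081, 0.0], [-0.081, 0.997, 0.002], [-0.001, 0.002, -1.0]]
ft_force: [-0.7, 0.4, 0.8]
grip_width: 0.0766
gripper_force: 0.0
time_s: 44.03
position: [0.4907, 0.444, 0.2293]
tool_rot: [[-0.995, -0.103, 0.0], [-0.103, 0.995, -0.0], [-0.0, -0.0, -1.0]]
ft_force: [-0.5, -0.4, 0.4]
grip_width: 0.0766
gripper_force: 0.0
```

```bash
python3 - <<'E'
from h import *
W=load('w12.png'); hsv=cv2.cvtColor(W['color'],cv2.COLOR_RGB2HSV)
for n,z,p in [('burg',.047,(.450,.4405)),('claret',.047,(.460,.3487))]:
    # body cross-section at world x near the label: scan columns
    u,v=proj(W,(p[0],p[1],z+.031),True); row=int(v)
    w=[c for c in range(max(0,int(u)-90),min(560,int(u)+90)) if (hsv[row,c,1]<90 or hsv[row,c,2]<60)]
    w=np.array(w); w=w[np.abs(w-u)<75]
    print(n,u,v,w.min(),w.max(),np.round(onz(W,w.min(),row,z,True)*1000),np.round(onz(W,w.max(),row,z,True)*1000))
E
python3 -m handwheel '0 .1 -4 0 0 0 .9;0 .1 -8 0 0 0 .9;0 .1 -11 0 0 0 .9;0 .1 -13 0 0 0 .9;0 .1 -14 0 0 0 .9;0 .1 -14 0 0 0 .9;0 .1 -14 0 0 0 .9' 80
```

```text
burg 284.4954492466746 148.96684171249112 210 316 [460. 365.  47.] [449. 472.  47.]
claret 185.77758727076002 151.35878516201717 166 260 [466. 317.  47.] [458. 417.  47.]
time_s: 44.67
position: [0.4911, 0.4456, 0.09]
tool_rot: [[-0.995, -0.103, 0.001], [-0.103, 0.995, 0.001], [-0.001, 0.001, -1.0]]
ft_force: [0.0, 0.1, 0.1]
grip_width: 0.0771
gripper_force: 0.0
```

Outer edges confirm both bottles lie where I put them (centres y 441 and 348).

```bash
python3 -m handwheel '0 0 -1.5 0 0 0 .9;0 0 -3 0 0 0 .9;0 0 -4.5 0 0 0 .9;0 0 -6 0 0 0 .9;0 0 -7 0 0 0 .9;0 0 -7.1 0 0 0 .9;0 0 -7.1 0 0 0 .9' 80
python3 -m handwheel '0 0 0 0 0 0 .6;0 0 0 0 0 0 .3;0 0 0 0 0 0 .3;0 0 0 0 0 0 .3;0 0 0 0 0 0 .3;0 0 0 0 0 0 .3' 80
python3 -m handwheel '0 0 .5 0 0 0 .3;0 0 1.5 0 0 0 .3;0 0 3 0 0 0 .3;0 0 5 0 0 0 .3;0 0 8 0 0 0 .3;0 0 11 0 0 0 .3;0 0 14 0 0 0 .3;0 0 17 0 0 0 .3' 80
```

```text
time_s: 45.25
position: [0.4908, 0.4461, 0.0188]
tool_rot: [[-0.995, -0.104, 0.001], [-0.104, 0.995, 0.001], [-0.001, 0.001, -1.0]]
ft_force: [0.3, -0.1, 0.4]
grip_width: 0.077
gripper_force: 0.0
time_s: 45.75
position: [0.4914, 0.4455, 0.0201]
tool_rot: [[-0.995, -0.104, 0.003], [-0.104, 0.995, 0.0], [-0.003, -0.0, -1.0]]
ft_force: [-0.1, -6.1, 6.7]
grip_width: 0.0608
gripper_force: 85.6
time_s: 46.42
position: [0.4897, 0.4459, 0.1898]
tool_rot: [[-0.995, -0.104, -0.0], [-0.104, 0.995, -0.0], [0.0, 0.0, -1.0]]
ft_force: [0.2, -0.2, -6.0]
grip_width: 0.0603
gripper_force: 88.0
```

```bash
python3 -m handwheel '0 -1 2 0 0 -.5 .3;0 -3 3 0 0 -1 .3;.4 -6 3 0 0 -2 .3;.8 -9 3 0 0 -3 .3;1.2 -12 3 0 0 -4 .3;1.8 -15 3 0 0 -5 .3;2.4 -18 3 0 0 -6 .3;2.8 -21 3 0 0 -6.5 .3' 80
python3 -m handwheel '0 -3 0 0 0 0 .3;0 -6 0 0 0 0 .3;0 -7.5 0 0 0 0 .3;0 -8.3 0 0 0 0 .3;0 -8.3 -1 0 0 0 .3;0 -8.3 -3 0 0 0 .3;0 -8.3 -6 0 0 0 .3;0 -8.3 -6 0 0 0 .3' 80
python3 -m handwheel '0 0 0 0 0 0 .3;0 0 0 0 0 0 .3' 80
```

```text
time_s: 47.08
position: [0.5181, 0.2346, 0.2184]
tool_rot: [[-1.0, 0.01, 0.0], [0.01, 1.0, 0.0], [-0.0, 0.0, -1.0]]
ft_force: [0.9, 0.1, -5.0]
grip_width: 0.0603
gripper_force: 88.3
time_s: 47.75
position: [0.5156, 0.1534, 0.1536]
tool_rot: [[-1.0, 0.009, -0.009], [0.009, 1.0, -0.0], [0.009, -0.0, -1.0]]
ft_force: [-2.6, -0.6, -7.2]
grip_width: 0.0603
gripper_force: 90.1
time_s: 47.92
position: [0.5189, 0.1535, 0.1594]
tool_rot: [[-1.0, 0.009, 0.002], [0.009, 1.0, 0.0], [-0.002, 0.0, -1.0]]
ft_force: [0.2, -0.1, -5.4]
grip_width: 0.0601
gripper_force: 90.1
```

Target is (518,152.7,98), so I lower 6.1 cm, slowing near contact.

```bash
python3 -m handwheel '-.1 -.1 -1 0 0 0 .3;-.1 -.1 -2.5 0 0 0 .3;-.1 -.1 -4 0 0 0 .3;-.1 -.1 -4.8 0 0 0 .3;-.1 -.1 -5 0 0 0 .3;-.1 -.1 -5 0 0 0 .3' 80
python3 -m handwheel '0 0 -.3 0 0 0 .3;0 0 -.6 0 0 0 .3;0 0 -.9 0 0 0 .3;0 0 -.9 0 0 0 .3' 80;python3 -m handwheel '0 0 -.1 0 0 0 .3;0 0 -.2 0 0 0 .3;0 0 -.2 0 0 0 .3' 80;python3 -m handwheel '0 0 -.1 0 0 0 .3;0 0 -.1 0 0 0 .3' 80
```

```text
time_s: 48.42
position: [0.5177, 0.1521, 0.1086]
tool_rot: [[-1.0, 0.009, 0.001], [0.009, 1.0, 0.0], [-0.001, 0.0, -1.0]]
ft_force: [0.3, -0.4, -5.4]
grip_width: 0.0603
gripper_force: 90.5
time_s: 48.75
position: [0.5182, 0.1529, 0.1002]
tool_rot: [[-1.0, 0.01, 0.003], [0.01, 1.0, 0.002], [-0.003, 0.002, -1.0]]
ft_force: [-0.8, 6.0, 2.5]
grip_width: 0.0605
gripper_force: 91.4
time_s: 49.0
position: [0.5185, 0.1534, 0.0995]
tool_rot: [[-1.0, 0.009, 0.005], [0.009, 1.0, 0.003], [-0.005, 0.003, -1.0]]
ft_force: [-3.0, 7.8, 13.3]
grip_width: 0.0603
gripper_force: 93.1
time_s: 49.17
position: [0.5186, 0.1537, 0.0991]
tool_rot: [[-1.0, 0.009, 0.006], [0.009, 1.0, 0.003], [-0.006, 0.003, -1.0]]
ft_force: [-4.4, 9.9, 18.3]
grip_width: 0.0608
gripper_force: 93.5
```

```bash
python3 -m handwheel '0 0 .1 0 0 0 .4;0 0 .1 0 0 0 .6;0 0 .1 0 0 0 .75;0 0 .1 0 0 0 .9;0 0 .1 0 0 0 .9;0 0 1 0 0 0 .9;0 0 4 0 0 0 .9;0 0 8 0 0 0 .9' 80
python3 -m handwheel '0 0 3 0 0 0 .9;0 2 5 0 0 1 .9;-.4 6 5 0 0 2 .9;-.8 10 5 0 0 3 .9;-1.2 14 5 0 0 4 .9;-1.8 18 5 0 0 6 .9;-1.8 20 5 0 0 6.5 .9;-1.8 20 5 0 0 6.5 .9' 80
python3 -m handwheel '0 0 0 0 0 0 .9;0 0 0 0 0 0 .9' 80
```

```text
time_s: 49.83
position: [0.516, 0.1515, 0.1751]
tool_rot: [[-1.0, 0.01, -0.006], [0.01, 1.0, -0.001], [0.006, -0.001, -1.0]]
ft_force: [0.6, 1.1, 0.8]
grip_width: 0.0768
gripper_force: 0.0
time_s: 50.5
position: [0.4983, 0.3555, 0.2261]
tool_rot: [[-0.994, -0.109, 0.0], [-0.109, 0.994, 0.001], [-0.0, 0.001, -1.0]]
ft_force: [0.3, 0.3, -0.3]
grip_width: 0.0769
gripper_force: 0.0
time_s: 50.67
position: [0.4994, 0.3512, 0.2262]
tool_rot: [[-0.995, -0.103, 0.0], [-0.103, 0.995, -0.0], [-0.0, -0.0, -1.0]]
ft_force: [0.0, -0.8, -1.0]
grip_width: 0.077
gripper_force: 0.0
```

```bash
python3 -m handwheel '.1 .2 -4 0 0 0 .9;.1 .2 -8 0 0 0 .9;.1 .2 -11 0 0 0 .9;.1 .2 -14 0 0 0 .9;.1 .2 -16 0 0 0 .9;.1 .2 -18 0 0 0 .9;.1 .2 -19.5 0 0 0 .9;.1 .2 -20.4 0 0 0 .9' 80
python3 -m handwheel '0 0 0 0 0 0 .9;0 0 0 0 0 0 .6;0 0 0 0 0 0 .3;0 0 0 0 0 0 .3;0 0 0 0 0 0 .3;0 0 0 0 0 0 .3;0 0 0 0 0 0 .3' 80
```

```text
time_s: 51.33
position: [0.5003, 0.3522, 0.0205]
tool_rot: [[-0.995, -0.102, -0.002], [-0.102, 0.995, -0.001], [0.002, -0.001, -1.0]]
ft_force: [-0.3, 0.3, -0.2]
grip_width: 0.0771
gripper_force: 0.0
time_s: 51.92
position: [0.5011, 0.3538, 0.0234]
tool_rot: [[-0.995, -0.104, 0.003], [-0.104, 0.995, 0.0], [-0.003, 0.0, -1.0]]
ft_force: [-0.6, -2.9, 6.5]
grip_width: 0.0602
gripper_force: 87.0
```

```bash
python3 -m handwheel '0 0 .5 0 0 0 .3;0 0 1.5 0 0 0 .3;0 0 3 0 0 0 .3;0 0 6 0 0 0 .3;0 0 9 0 0 0 .3;0 0 12 0 0 0 .3;0 0 15 0 0 0 .3;0 0 18 0 0 0 .3' 80
python3 -m handwheel '0 -1 1.5 0 0 -.5 .3;0 -3 2 0 0 -1 .3;.3 -6 2 0 0 -2 .3;.6 -9 2 0 0 -3 .3;.9 -12 2 0 0 -4 .3;1.2 -15 2 0 0 -5 .3;1.5 -18 2 0 0 -6 .3;1.7 -21 2 0 0 -6.5 .3' 80
python3 -m handwheel '0 -3 0 0 0 0 .3;0 -6 0 0 0 0 .3;0 -7.5 0 0 0 0 .3;0 -8.2 0 0 0 0 .3;0 -8.2 -1 0 0 0 .3;0 -8.2 -3 0 0 0 .3;0 -8.2 -6 0 0 0 .3;0 -8.2 -6 0 0 0 .3' 80
python3 -m handwheel '0 0 0 0 0 0 .3;0 0 0 0 0 0 .3' 80
```

```text
time_s: 52.58
position: [0.4995, 0.3538, 0.2035]
tool_rot: [[-0.995, -0.104, -0.001], [-0.104, 0.995, -0.0], [0.001, -0.0, -1.0]]
ft_force: [0.6, -0.3, -5.9]
grip_width: 0.06
gripper_force: 88.7
time_s: 53.25
position: [0.5167, 0.1427, 0.222]
tool_rot: [[-1.0, 0.01, -0.001], [0.01, 1.0, 0.0], [0.001, 0.0, -1.0]]
ft_force: [0.4, -0.1, -6.6]
grip_width: 0.0602
gripper_force: 89.2
time_s: 53.92
position: [0.5144, 0.0628, 0.1575]
tool_rot: [[-1.0, 0.009, -0.01], [0.009, 1.0, 0.001], [0.01, 0.001, -1.0]]
ft_force: [-2.1, 0.3, -8.3]
grip_width: 0.0597
gripper_force: 90.8
time_s: 54.08
position: [0.5179, 0.0623, 0.1633]
tool_rot: [[-1.0, 0.009, 0.002], [0.009, 1.0, -0.0], [-0.002, 0.0, -1.0]]
ft_force: [1.3, 0.6, -7.0]
grip_width: 0.0601
gripper_force: 90.9
```

```bash
python3 -m handwheel '0 -.1 -1 0 0 0 .3;0 -.1 -2.5 0 0 0 .3;0 -.1 -4 0 0 0 .3;0 -.1 -4.8 0 0 0 .3;0 -.1 -5 0 0 0 .3;0 -.1 -5 0 0 0 .3' 80
python3 -m handwheel '0 0 -.3 0 0 0 .3;0 0 -.6 0 0 0 .3;0 0 -.9 0 0 0 .3;0 0 -.9 0 0 0 .3' 80;python3 -m handwheel '0 0 -.1 0 0 0 .3;0 0 -.2 0 0 0 .3;0 0 -.2 0 0 0 .3' 80;python3 -m handwheel '0 0 -.1 0 0 0 .3;0 0 -.1 0 0 0 .3' 80
```

```text
time_s: 54.58
position: [0.5177, 0.061, 0.1126]
tool_rot: [[-1.0, 0.009, 0.001], [0.009, 1.0, -0.0], [-0.001, -0.0, -1.0]]
ft_force: [0.4, -0.2, -6.3]
grip_width: 0.0598
gripper_force: 91.4
time_s: 54.92
position: [0.5173, 0.061, 0.1026]
tool_rot: [[-1.0, 0.009, -0.0], [0.009, 1.0, 0.0], [0.0, 0.0, -1.0]]
ft_force: [0.2, -0.0, -6.3]
grip_width: 0.0601
gripper_force: 91.4
time_s: 55.17
position: [0.5176, 0.0613, 0.1018]
tool_rot: [[-1.0, 0.01, 0.001], [0.01, 1.0, 0.0], [-0.001, 0.0, -1.0]]
ft_force: [-1.8, 3.0, 4.0]
grip_width: 0.0599
gripper_force: 92.9
time_s: 55.33
position: [0.5177, 0.0615, 0.1015]
tool_rot: [[-1.0, 0.01, 0.003], [0.01, 1.0, 0.001], [-0.003, 0.001, -1.0]]
ft_force: [-3.2, 5.9, 9.9]
grip_width: 0.0602
gripper_force: 93.1
```

Seated at the predicted 101.5 mm. I release, rise to the first viewpoint and compare with the first wrist picture.

```bash
python3 -m handwheel '0 0 0 0 0 0 .4;0 0 0 0 0 0 .6;0 0 0 0 0 0 .75;0 0 0 0 0 0 .9;0 0 0 0 0 0 .9;0 0 1 0 0 0 .9;0 0 4 0 0 0 .9;0 0 8 0 0 0 .9' 80
python3 -m handwheel '0 .5 4 0 0 0 .9;0 1.5 8 0 0 0 .9;0 3 12 0 0 .2 .9;0 3.8 16 0 0 .2 .9;0 3.8 20 0 0 .2 .9;-.2 3.8 21.5 0 0 .2 .9;-.2 3.8 21.5 0 0 .2 .9;-.2 3.8 21.5 0 0 .2 .9' 80|grep pos
python3 -m handwheel '0 0 0 0 0 0 .9;0 0 0 0 0 0 .9;0 0 0 0 0 0 .9;0 0 0 0 0 0 .9' 80|grep pos
python3 - <<'E'
from h import *
snap('wrist','w13.png')
a=cv2.imread('pics/w1.png')[60:300,200:400];b=cv2.imread('pics/w13.png')[60:300,200:400]
r=lambda x:cv2.resize(x,(400,480),interpolation=cv2.INTER_CUBIC)
cv2.imwrite('pics/c3.png',np.hstack([r(a),r(b)]))
W=load('w13.png');V=load('w1.png')
g=lambda I,u,v,z:onz(I,u,v,z,True)
def label(I):
    h=cv2.cvtColor(I['color'],cv2.COLOR_RGB2HSV); m=((h[...,2]<60)).astype(np.uint8)
    for nm,p in [('claret',(.65,.0595,.139)),('burg',(.65,.1515,.139))]:
        u,v=map(int,proj(I,p,True)); w=m[v-60:v+60,u-45:u+45]; 
        print(nm,u,v)
label(W);label(V)
E
```

```text
time_s: 56.0
position: [0.516, 0.0608, 0.1786]
tool_rot: [[-1.0, 0.01, -0.006], [0.01, 1.0, 0.0], [0.006, 0.0, -1.0]]
ft_force: [1.4, 0.1, -0.2]
grip_width: 0.0766
gripper_force: 0.0
position: [0.5153, 0.0988, 0.3948]
position: [0.5153, 0.0989, 0.394]
claret 255 268
burg 322 267
claret 256 269
burg 322 269
```

View pics/c3.png

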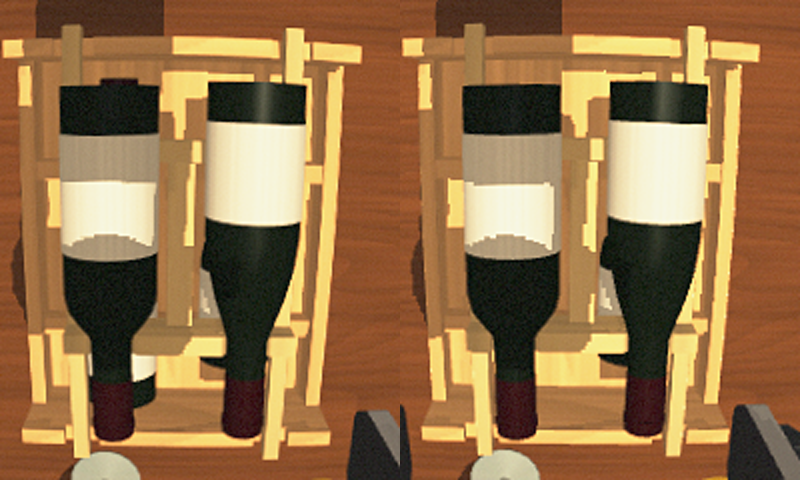

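The before (left) and after (right) views match to within a pixel or so: bases at row ~84, mouths at row ~438, rails in the notches. I'm handing in.

```bash
python3 -c "
from rig import env
print(env.close_job())"
```

```text
the job is handed in; nothing more can be done
None
```

The job is handed in, with no verdict returned: the slender bottle lies in the cradle with its neck in the notch, and the tray and both upper bottles are back in place within about 2 mm by the camera; the tray settled roughly 1 cm onto the mat when released, short of the 2 cm drop limit.

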